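# Fasten a shelf bracket to its rail with a quarter-turn thumbscrew

## Task

Fasten the red shelf bracket to the strut rail: bring the bracket's slot over the hidden slot of the nut strip inside the rail, put the yellow thumbscrew from the rack through both, fully home, and give it a quarter turn so that its wing lies along the rail and its cross pin locks underneath. The strip's slot is only roughly at the yellow mark, so find it by feel and press gently, never forcing the screw against the rail or bracket (keep well under 25 newtons). Let go of the screw at the end, and leave the other knobs in the rack and everything else on the bench where they are.

Things in the scene. Friction and masses are not known exactly. Their poses are not given: they have to be found in the camera images.
- thumbscrew: Yellow-winged quarter-turn thumbscrew, upright in any of the rack's three slots. Origin: on its axis, underside of collar; z up. Collar 26 mm wide, z 0 to 4. Wing: 36 mm along x, 10 mm thick along y, z 4 to 38: pinch across y, fingertips above the collar. Below: 7 mm shank and cross pin, 7 mm thick, 18 mm long along x, lowest point z -20 mm. Same after half a turn.
- bracket_slot (a point): Centre of the bracket's slot, top face of its 5 mm plate, 47 mm above the bench; axes as the rail's. Through slot 20.5 mm along x, 9.5 along y. Plate: 62 mm to -y, 88 to +y, where a 45 mm high flange stands; on rubber pads that give 6 N/mm for 2 mm. Slides only along rail y, 2 N friction, -18 to +42 mm from the mark; starts 20 to 36 mm on its +y side, hiding the strip's slot.
- rail: Aluminium strut rail fixed to the bench: 280 mm along y, 44 mm along x, top 42 mm above the bench. Origin at bench level under its middle, where the yellow mark is. Axes: y along the rail, x across.
- mark (a point): Middle of the rail's top face, level with the yellow mark. Flush with that face lies a 6 mm thick steel nut strip on leaf springs (pressed down it gives 3 N/mm after a first 2 N, for 4 mm, then is rigid) with one slot like the bracket's (20.5 mm along x, 9.5 mm along y), centred across the rail, and fixed along y anywhere within 13 mm of the mark, neither measured nor visible. Free space below.
- pin (a point): Lowest point of the thumbscrew, the middle of its cross pin's underside, 20 mm below its origin. Resting on the strip through the bracket's slot it holds the origin 15 mm above the plate; dragged along the rail, it takes the bracket along, and over the strip's slot the screw can sink until the collar meets the plate. Only fully down (1.5 to 2 mm play) can it turn.
- rack: Wooden fastener rack fixed to the bench, 190 mm along x, 56 mm along y, 30 mm high; origin at the middle of its underside. Three slots along its x at -58, 0 and +58 mm; collars rest on its top, 30 mm above the bench.
- knob_black: Bolt with round black knob 30 mm across and 22 mm high, in another slot of the rack; origin at its collar's underside; leave it.
- knob_red: Bolt with round red knob 30 mm across and 22 mm high, in another slot of the rack; origin at its collar's underside; leave it.
- valve: Dark cast pipe valve body with two round flanges, 90 mm across, 80 mm high, origin at centre of underside; leave it.
- wrench: Steel wrench lying on the bench; leave it.
- tin: Tin, 68 mm across, 100 mm high, origin at centre of underside; leave it.
- tape: Roll of grey tape lying flat, 90 mm across, 25 mm high; leave it.
- bolt_bin: Open red bin 100 x 140 x 60 mm, origin at centre of underside; leave it.
Not all that is in view belongs to the job. Of the things like the thumbscrew, leave any that is green or pink; of the rest the smaller one is meant.

How it is judged:
By the outcome, as a careful person would: the job done as asked, in the order asked, and still so for the second after the job is handed in, with the robot touching nothing.
It also fails if it takes over 56 s, if anything falls off the work surface, if the arm or the gripper's body presses on something with over 40 N, if the wrist force passes 120 N, or if a joint passes its speed limit or range.

## Robot

A 6-joint arm with a two-finger parallel gripper is mounted at the origin on the work surface. World frame = base frame: x ahead of the robot, y to its left, z up, the work surface at z = 0. Lengths are in mm, angles in degrees, forces in N, time in s.
With the tool pointing down it reaches from about 300 to 850 mm from the base axis. Payload 4.2 kg.
Tool frame: the origin (TCP) lies midway between the tips of the shut fingers; the grasp point (between the pads) lies 19 mm behind it (env.tcp_to_grasp is the distance from the TCP to the grasp point, in mm); z points along the fingers, x is the direction in which the jaws open and shut, and the axes are right-handed (so a half turn about z gives the same grasp; the last joint's range is limited). The gripper opens to 91 mm and grips with 3 to 60 N. Pads are 32 mm wide; open, the fingers measure 118 mm over their backs; the gripper's body (76 mm by 178 mm) begins 60 mm behind the grasp point.
Start: joints at [-68.698, 18.312, 89.639, -0, 72.044, -1.146], TCP at [219.571, -531.447, 174.476] pointing down, gripper open.
Joint ranges: [-177.97, 177.97], [-48.28, 115.42], [12.27, 149.76], [-77.06, 257.06], [2.81, 150.46], [-146.56, 146.56]. Speed limits (degrees/s): [147.25, 147.25, 180, 180, 180, 180].

## Interface

Orientations are given as [roll, pitch, yaw] about the fixed x, y, z axes, in that order (R = Rz(yaw) Ry(pitch) Rx(roll)).
In Python, from workcell import env gives the robot as it stands.
- The arm moves only by the tool drive_tool, never from a script. Its argument "motion" is a list of rows, each a list of 2 entries, a list of its own where there are three numbers: the shift along the world's x, y, z in m, then the turn, a rotation vector about the world's x, y, z in rad. In form: [[[dx, dy, dz], [wx, wy, wz]], ...]. A call has exactly 10 rows; each row shifts and turns the commanded pose from where the row before left it; what a row does not reach is not made up. A row lasts 1/12 s, in which the tool goes at most 41.7 mm and 7.16 degrees, less where a joint would pass 70% of its speed; a pose out of reach is approached as far as the arm can. A call is refused whole if a number of a shift passes 0.0417 or a number of a turn 0.125, either way. A call with a gripper value outside its range is refused whole. "claw" is the opening, from 0 (shut) to 1 (fully open), set as the call begins (left out, the last holds). The fingers move at their own pace and stop on an object; "force" is the grip in N (left out, the last holds). Time passes only in rows, so rows that do not move let the fingers close, or fill a call up. It gives the time, the measured TCP pose, the force and the opening at its end, in the units of the state.
- env.state(): the state, without advancing time (a new reading comes with each control period).
- env.grab_frame(name): name is "side" or "top"; returns the picture (400x640x3 uint8, red, green, blue); there is no depth.
- env.camera_params(name): a dict with "fov_y" (degrees; the focal length in pixels is half the picture's height over the tangent of half this angle, whatever the lens; pixels are square), "cx", "cy" (the principal point, pixels), "pose" (4x4, takes a point from camera to world coordinates). Camera axes: x right, y down, z forward; pixel columns grow to the right and rows downward; lengths in mm; the calibration is good to about 2 mm. A picture is of the moment at which its call begins. camera_params takes no time and is no camera call.
- env.job_done(): hands the job in, once; it reports no verdict.
The state is a dict: "time_s": time; "qpos": joint angles; "qvel": joint speeds; "effort": joint torques, N m; "ee_pos": TCP position; "ee_rot": TCP orientation; "force": force on the tool from outside, world axes, zero at the start; "torque": the same for the moment, N m; "gripper_width": finger opening in mm.
Only numpy, scipy, OpenCV 4.12 (cv2) and the standard library are available. Lean on these libraries where they do the work, as an engineer would, in place of code of your own. Each camera call takes 0.05 s, during which the arm holds its last target.

## Working session

There is one attempt and no reset: what is moved stays moved. The work goes in short steps, Python scripts to look and compute and a tool call to move; the robot and the scene stay as the last step left them, time stands still between calls to the robot, and variables do not carry over. Pictures are saved under pics/ and viewed, and the job is handed in when it is done.

Besides the shell and the picture viewer there is one more tool, called after ">>>" as a command line: name --argument value ..., lists and objects as JSON in quotes. drive_tool: Moves the arm, as the interface text tells. Its arguments: {"type":"object","properties":{"motion":{"type":"array","items":{"type":"array"}},"claw":{"type":"number"},"force":{"type":"number"}},"required":["motion"]}

```bash
ls; mkdir -p pics; python3 - <<'E'
from workcell import env
import cv2
for n in ("side","top"):
    im=env.grab_frame(n); cv2.imwrite(f"pics/{n}0.png",im[:,:,::-1])
    p=env.camera_params(n); print(n,p)
print(env.state())
E
```

```text
pics
side {'fov_y': 50.81609454708091, 'cx': 318.2236493039836, 'cy': 202.6322842960423, 'pose': array([[-7.33297605e-01, -3.16746761e-01,  6.01619574e-01,
        -9.82218129e+01],
       [-6.79506673e-01,  3.71808490e-01, -6.32478559e-01,
         7.85769493e+02],
       [-2.33517304e-02, -8.72599528e-01, -4.87877814e-01,
         6.61880804e+02],
       [ 0.00000000e+00,  0.00000000e+00,  0.00000000e+00,
         1.00000000e+00]])}
top {'fov_y': 52.24410363247537, 'cx': 323.09630654088375, 'cy': 198.81595433447313, 'pose': array([[ 1.68109693e-02, -9.80896065e-01,  1.93804800e-01,
         4.21891826e+02],
       [-9.99855131e-01, -1.70089112e-02,  6.42707937e-04,
         4.40038566e+01],
       [ 2.66597894e-03, -1.93787528e-01, -9.81039901e-01,
         1.18570734e+03],
       [ 0.00000000e+00,  0.00000000e+00,  0.00000000e+00,
         1.00000000e+00]])}
{'time_s': 0.1, 'qpos': array([-6.86996409e+01,  1.83482593e+01,  8.96978027e+01, -5.82283826e-04,
        7.20440106e+01, -1.14572912e+00]), 'qvel': array([ 0.0310197 , -0.11211448, -0.15229991,  0.0403938 ,  0.00332826,
       -0.02487003]), 'effort': array([ 5.94576086e-04, -4.13331485e+01, -2.32509577e+01,  7.30099319e-02,
        4.22297814e-02, -4.49330071e-05]), 'ee_pos': array([ 219.36027231, -530.97154967,  173.71251485]), 'ee_rot': array([-1.79998752e+02,  9.00656455e-02, -6.75537309e+01]), 'force': array([ 0.54480893,  0.23124147, -0.22483132]), 'torque': array([ 0.069646  ,  0.01157507, -0.00161152]), 'gripper_width': 91.03690003087134}
```

View pics/side0.png

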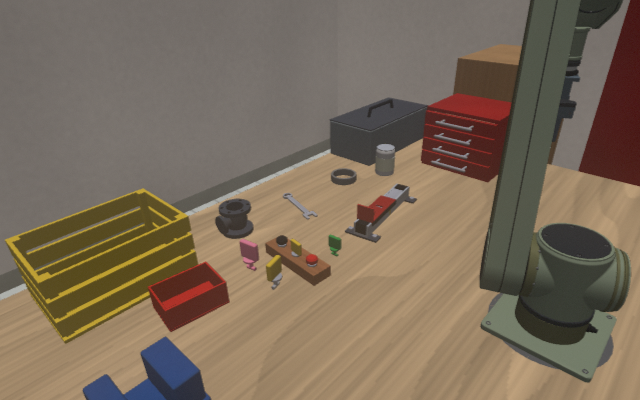

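View pics/top0.png

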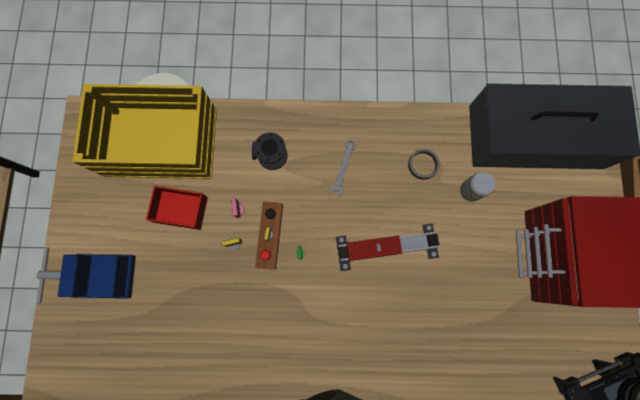

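```bash
python3 - <<'E'
import cv2,numpy as np
a=cv2.imread("pics/side0.png"); b=cv2.imread("pics/top0.png")
c1=cv2.resize(a[220:300,220:360],None,fx=5.5,fy=5.5,interpolation=cv2.INTER_CUBIC)
c2=cv2.resize(b[185:280,210:450],None,fx=3.3,fy=3.3,interpolation=cv2.INTER_CUBIC)
c3=cv2.resize(a[170:250,335:425],None,fx=6,fy=6,interpolation=cv2.INTER_CUBIC)
cv2.imwrite("pics/c1.png",c1);cv2.imwrite("pics/c2.png",c2);cv2.imwrite("pics/c3.png",c3)
E
```

```text
(no output)
```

View pics/c1.png

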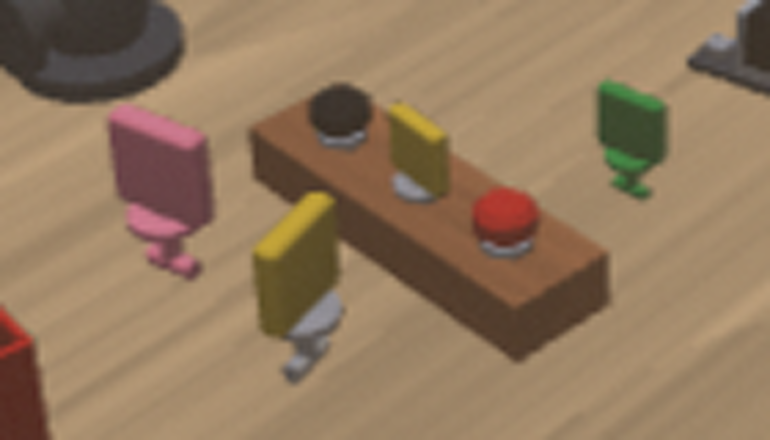

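View pics/c2.png

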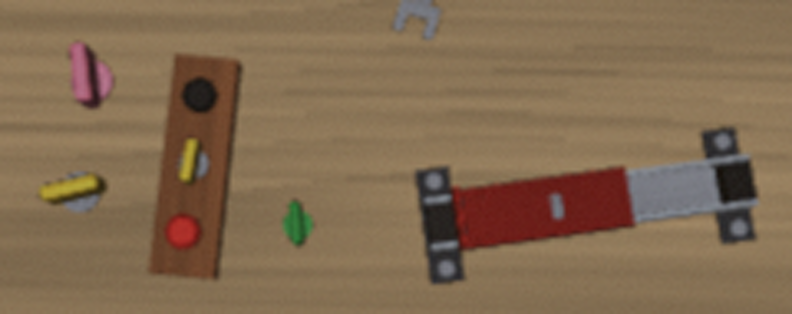

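View pics/c3.png

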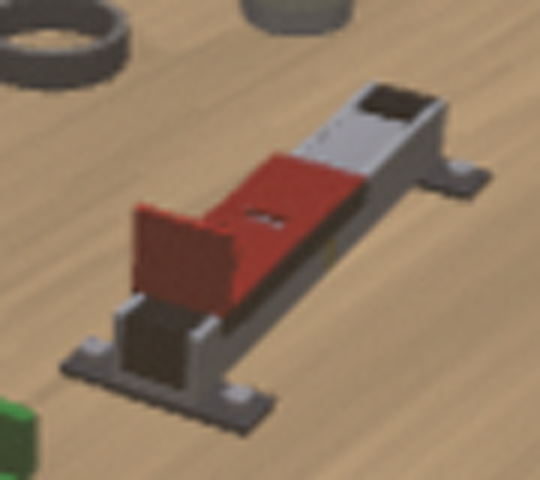

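Four candidates: pink at side (250,252), large yellow standing on the bench at side (274,270), green at side (335,243), small yellow in the rack's middle slot at side (296,249) and top (268,234). Pink and green are excluded. Of the two yellow ones, the smaller is the one in the rack, between the black and red knobs, and the crop confirms this. The bracket's flange is at top-image left. Its slot is near top (378,247), and the side face shows the yellow mark near side (390,211).

```bash
cat > h.py <<'E'
import numpy as np,cv2
from workcell import env
class C:
    def __init__(s,n):
        p=env.camera_params(n); s.T=np.array(p['pose']); s.f=200/np.tan(np.radians(p['fov_y']/2)); s.c=np.array([p['cx'],p['cy']])
    def ray(s,uv):
        d=np.array([(uv[0]-s.c[0])/s.f,(uv[1]-s.c[1])/s.f,1.]); d=s.T[:3,:3]@d
        return s.T[:3,3],d/np.linalg.norm(d)
    def plane(s,uv,z):
        o,d=s.ray(uv); return o+d*(z-o[2])/d[2]
    def proj(s,P):
        q=np.linalg.inv(s.T)@np.append(P,1.); return s.c+s.f*q[:2]/q[2]
side,top=C('side'),C('top')
def tri(us,ut):
    o1,d1=side.ray(us);o2,d2=top.ray(ut)
    A=np.stack([d1,-d2],1);t=np.linalg.lstsq(A,o2-o1,rcond=None)[0]
    a,b=o1+d1*t[0],o2+d2*t[1]; return (a+b)/2,np.linalg.norm(a-b)
E
python3 - <<'E'
from h import *
a=cv2.imread("pics/side0.png"); b=cv2.imread("pics/top0.png")
for n,im,roi in (("side",a,(220,300,220,360)),("top",b,(195,275,220,310))):
    r0,r1,c0,c1=roi
    hsv=cv2.cvtColor(im,cv2.COLOR_BGR2HSV)
    for nm,lo,hi in (("yellow",(18,150,60),(32,255,255)),("redknob",(0,200,100),(4,255,255)),("redk2",(176,200,100),(180,255,255)),("black",(0,0,0),(180,90,60))):
        m=cv2.inRange(hsv,lo,hi); mm=np.zeros_like(m); mm[r0:r1,c0:c1]=m[r0:r1,c0:c1]
        k,l,s,ce=cv2.connectedComponentsWithStats(mm)
        for i in range(1,k):
            if s[i,4]>8: print(n,nm,s[i],ce[i].round(2),cv2.minAreaRect(np.argwhere(l==i)[:,::-1].astype(np.float32)))
# colour samples
for p in [(265,262),(262,225),(276,240)]: print("top",p,b[p[1],p[0]])
for p in [(262,262),(150,230)]: pass
# pixel values around top wing
print(cv2.cvtColor(b,cv2.COLOR_BGR2HSV)[224:245,260:278,0])
np.set_printoptions(linewidth=250)
print(b[224:245,260:278].astype(int)@np.array([0,0,1]))
print(b[224:245,260:278,0])
E
```

```text
side yellow [291 239  10  10  40] [295.58 242.65] ((295.5000305175781, 242.50003051757812), (11.31370735168457, 4.242640495300293), 45.0)
side yellow [266 255  15  16  92] [272.62 261.57] ((272.4723815917969, 262.0310363769531), (5.730138301849365, 19.18350601196289), 41.633541107177734)
side black [220 220   8  14  45] [222.93 227.73] ((223.5, 226.5), (13.0, 7.0), 90.0)
side black [229 222  17   8  56] [237.11 226.09] ((237.25387573242188, 226.03079223632812), (6.077701568603516, 16.37258529663086), 82.87498474121094)
side black [356 222   4  11  34] [357.44 227.06] ((357.5, 227.0), (10.0, 3.0), 90.0)
side black [277 237  10   8  31] [280.81 241.48] ((281.1896667480469, 241.22413635253906), (8.66622543334961, 6.040096759796143), 23.198591232299805)
top yellow [264 227   7  14  55] [266.82 233.31] ((266.7588195800781, 233.3352813720703), (4.4470744132995605, 13.341224670410156), 12.52880859375)
top yellow [222 238  18   8  90] [230.51 241.73] ((230.57058715820312, 241.81765747070312), (5.097866058349609, 17.679834365844727), 77.47119140625)
top black [266 209   9   9  59] [269.98 213
[... 4180 characters left out ...]
109  60  46  45  46  46]
 [ 43  41  43  46  54  55  58  48  27  54 100 125  96  48  46  48  46  46]
 [ 43  41  42  43  47  52  54  41  27  60 106 106  72  42  47  45  47  44]
 [ 40  43  43  41  43  50  54  34  23  53  79  66  45  40  45  45  48  42]
 [ 42  43  41  39  39  43  37  30  22  37  50  40  42  43  46  47  48  40]
 [ 43  41  44  45  41  38  28  24  26  35  41  39  40  45  44  47  49  40]
 [ 41  45  42  40  41  38  39  36  36  42  40  41  43  43  46  45  47  40]
 [ 42  41  43  43  41  39  40  43  41  43  42  41  39  45  46  44  48  37]
 [ 40  42  42  43  40  41  41  43  42  43  43  44  43  44  46  44  50  36]
 [ 45  41  43  44  41  39  42  42  44  44  43  40  42  45  45  46  47  37]]
```

```bash
python3 - <<'E'
import cv2
a=cv2.imread("pics/side0.png"); b=cv2.imread("pics/top0.png")
c1=cv2.resize(b[196:274,250:290],None,fx=7.5,fy=7.5,interpolation=cv2.INTER_NEAREST)
c2=cv2.resize(b[218:274,330:445],None,fx=6.9,fy=6.9,interpolation=cv2.INTER_NEAREST)
cv2.imwrite("pics/d1.png",c1);cv2.imwrite("pics/d2.png",c2)
E
```

```text
(no output)
```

View pics/d1.png

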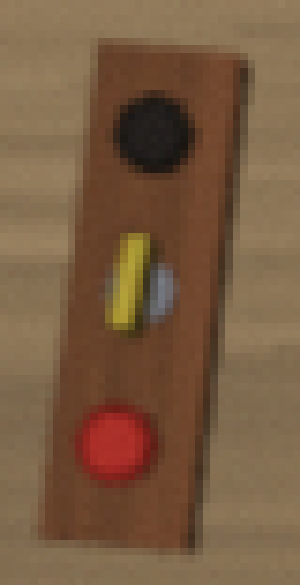

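View pics/d2.png

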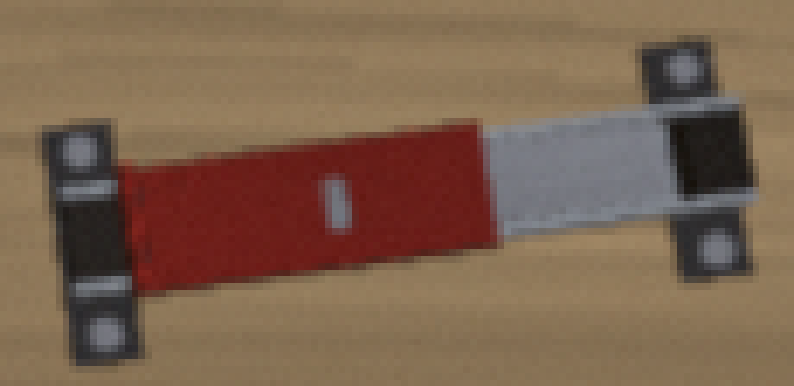

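```bash
cat > meas.py <<'E'
from h import *
def up(im,r0,r1,c0,c1,k=8):
    return cv2.resize(im[r0:r1,c0:c1],None,fx=k,fy=k,interpolation=cv2.INTER_CUBIC)
def back(p,r0,c0,k=8): return (np.asarray(p,float)+0.5)/k-0.5+np.array([c0,r0])
def poly(m,r0,c0,eps=12):
    cs,_=cv2.findContours(m,cv2.RETR_EXTERNAL,cv2.CHAIN_APPROX_NONE)
    c=max(cs,key=cv2.contourArea); h=cv2.convexHull(c)
    return back(cv2.approxPolyDP(h,eps,True)[:,0],r0,c0), back(c[:,0],r0,c0)
def wc(w,r0,c0):
    ys,xs=np.mgrid[0:w.shape[0],0:w.shape[1]]
    return np.array([(w*xs).sum()/w.sum()+c0,(w*ys).sum()/w.sum()+r0])
E
python3 - <<'E'
from meas import *
np.set_printoptions(precision=2,suppress=True)
a=cv2.imread("pics/side0.png").astype(np.float32); b=cv2.imread("pics/top0.png").astype(np.float32)
# wing top in top view
w=np.clip((b[222:246,256:274,2]-b[222:246,256:274,0]-62)/60,0,1)
w[w<.15]=0
c=wc(w,222,256); print("wing top-view",c, top.plane(c,68))
ys,xs=np.mgrid[222:246,256:274]; M=np.cov(np.stack([xs.ravel(),ys.ravel()]),aweights=w.ravel()); ev,V=np.linalg.eigh(M); d=V[:,1]
p1=top.plane(c-6*d,68);p2=top.plane(c+6*d,68);v=p2-p1;print("wing yaw",np.degrees(np.arctan2(v[1],v[0])))
# rack quad in top view: R-B relative: wood bench brighter blue
r=(194,276,246,292)
u=up(b,*r); m=((u[:,:,0]<75)&(u[:,:,2]>55)).astype(np.uint8)*255
m=cv2.morphologyEx(m,cv2.MORPH_CLOSE,np.ones((60,60),np.uint8))
P,_=poly(m,r[0],r[2]); print("rack top-view poly",P)
for z in (30,): print(np.array([top.plane(p,z) for p in P]))
# knob colours centre in top view
for nm,w in (("red",np.clip((b[:,:,2]-b[:,:,1]-60)/60,0,1)),("blk",np.clip((60-b[:,:,2])/30,0,1))):
    x=w.copy(); 
    rr=(245,268,255,275) if nm=="red" else (205,223,260,280)
    c=wc(x[rr[0]:rr[1],rr[2]:rr[3]],rr[0],rr[2]); print(nm,c,top.plane(c,52+0))
# side view rack
r=(230,285,260,335)
u=up(a,*r); cv2.imwrite("pics/e1.png",u)
# bracket in top view
r=(228,270,340,410)
u=up(b,*r); m=((u[:,:,2]-u[:,:,1]>45)).astype(np.uint8)*255
m=cv2.morphologyEx(m,cv2.MORPH_CLOSE,np.ones((60,60),np.uint8))
P,_=poly(m,r[0],r[2],10); print("plate top",P);print(np.array([top.plane(p,47) for p in P]))
s=b[236:256,370:386]; w=np.clip((s[:,:,0]-45)/60,0,1); w[w<.1]=0
c=wc(w,236,370); print("slot",c,top.plane(c,47),top.plane(c,42)); print(s[:,:,0].astype(int))
E
```

```text
wing top-view [266.6  232.83] [544.77 198.33  68.  ]
wing yaw 172.08868231113306
rack top-view poly [[263.06 200.69]
 [280.94 202.31]
 [283.44 205.19]
 [277.06 267.44]
 [275.19 270.06]
 [254.31 267.81]
 [245.56 252.81]]
[[641.7  217.82  30.  ]
 [637.82 166.1   30.  ]
 [629.53 158.6   30.  ]
 [452.52 170.1   30.  ]
 [445.21 175.06  30.  ]
 [450.41 233.6   30.  ]
 [491.59 260.26  30.  ]]
red [264.7  254.72] [485.94 203.13  52.  ]
blk [270.07 213.54] [601.06 193.15  52.  ]
plate top [[398.81 235.94]
 [400.94 252.94]
 [352.56 259.81]
 [349.19 258.81]
 [347.56 240.94]]
[[ 544.69 -168.78   47.  ]
 [ 497.54 -173.77   47.  ]
 [ 476.38  -39.6    47.  ]
 [ 478.96  -30.25   47.  ]
 [ 528.28  -25.5    47.  ]]
slot [377.31 241.72] [ 527.5  -108.49   47.  ] [ 527.97 -109.16   42.  ]
[[ 91  93  92  94  92  93  92  95  96  93  94  94  92  95  96  91]
 [ 88  88  91  87  90  89  88  87  86  84  73  68  64  60  60  56]
 [ 84  81  72  70  65  63  57  52  54  49  41  38  34  28  29  25]
 [ 53  47  44  40  36  33  29  28  23  25  25  22  24  25  23  24]
 [ 24  27  25  24  24  21  24  24  24  21  26  23  2
[... 438 characters left out ...]
  23  45  93 122 121  87  30  24  24  25  28]
 [ 26  26  27  22  24  26  38  88 124 124  96  33  23  24  25  26]
 [ 26  26  25  23  25  26  30  80 123 126  98  35  24  21  26  23]
 [ 24  27  27  23  25  21  28  70 112 115  84  36  25  27  25  27]
 [ 25  24  26  24  24  24  22  42  62  67  49  30  21  26  23  23]
 [ 25  25  25  24  27  26  24  28  27  30  23  23  27  24  26  23]
 [ 24  25  24  27  24  25  27  24  23  22  23  26  22  27  26  23]
 [ 24  23  24  24  24  25  26  25  23  23  24  25  23  25  24  26]
 [ 24  26  25  23  24  24  24  23  20  28  28  25  27  24  29  32]][ WARN:0@0.559] global loadsave.cpp:1063 imwrite_ Unsupported depth image for selected encoder is fallbacked to CV_8U.
```

View pics/e1.png

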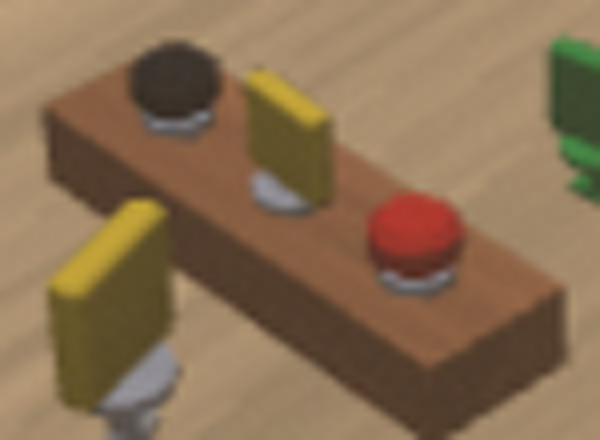

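```bash
python3 - <<'E'
from meas import *
np.set_printoptions(precision=2,suppress=True,linewidth=250)
a=cv2.imread("pics/side0.png").astype(np.float32); b=cv2.imread("pics/top0.png").astype(np.float32)
for c in (360,370,390,405,415): print(c); print(b[228:268,c].astype(int).T)
s=b[241:254,370:386]; w=np.clip((s[:,:,0]-28)/90,0,1)
c=wc(w,241,370); print("slot",c,top.plane(c,47),top.plane(c,42))
ys,xs=np.mgrid[241:254,370:386]; M=np.cov(np.stack([xs.ravel(),ys.ravel()]),aweights=w.ravel()); ev,V=np.linalg.eigh(M); d=V[:,1]
p1=top.plane(c-6*d,47);p2=top.plane(c+6*d,47);v=p2-p1;print("slot yaw",np.degrees(np.arctan2(v[1],v[0])))
# side wing top: bright yellow
A=a[234:262,286:308]; wy=np.clip((A[:,:,2]-A[:,:,0]-85)/50,0,1)
print((A[:,:,2]-A[:,:,0]).astype(int))
c=wc(wy*(wy>.3),234,286); print("wing side",c, tri(c,np.array([266.6,232.83])))
E
python3 - <<'E'
import cv2
a=cv2.imread("pics/side0.png")
cv2.imwrite("pics/e2.png",cv2.resize(a[178:242,342:420],None,fx=8,fy=8,interpolation=cv2.INTER_CUBIC))
E
```

```text
360
[[ 90  90  89  89  91  95  94  95  90  88  83  83  64  36  25  25  24  25  24  26  25  23  25  24  23  27  28  27  27  25  28  51  84  90  88  87  90  87  83  82]
 [122 120 119 120 123 126 126 127 121 117 112 112  86  45  30  29  30  31  29  31  30  30  30  29  30  32  31  32  33  30  34  67 111 121 120 118 119 117 111 112]
 [144 142 142 143 145 149 150 151 144 141 134 134 128 112 109 108 107 108 107 109 109 108 109 110 111 111 111 112 111 110 104  97 131 145 142 141 142 138 133 133]]
370
[[ 90  92  88  90  92  93  94  94  91  88  84  53  24  23  21  25  23  25  24  24  26  26  24  25  25  24  24  24  23  30  74  92  93  90  88  88  91  85  84  83]
 [120 121 118 121 122 126 128 126 122 119 113  71  30  27  27  31  29  30  29  29  32  30  28  29  30  30  28  28  29  38  99 122 125 121 118 119 121 115 113 111]
 [142 144 141 144 147 150 151 151 145 140 136 109 100 104 102 106 106 106 105 105 108 107 107 108 109 109 108 109 106  85 121 146 148 145 139 141 142 138 135 131]]
390
[[ 89  90  88  87  92  95  97  95  69  34  25  24  25  21  25  26  22  26  25  24  24  26  25  23  26  23  2
[... 3409 characters left out ...]
22   5   2   1   1   9  25  47  46  58  70  69  67  68  71  82]
 [ 69  69  70  68  69  68  61  40  21  17   9  13  25  48  69  70  72  69  71  71  82 109]
 [ 58  68  69  69  68  69  70  67  64  63  59  54  64  64  69  70  70  70  70  76  99 119]
 [ 43  52  62  69  70  69  68  70  70  68  68  68  68  68  67  67  70  69  70  78 104 110]
 [ 40  39  45  59  68  71  69  69  70  70  69  70  70  69  67  68  67  69  69  72  88 108]
 [ 39  37  38  42  53  62  69  69  69  68  71  71  70  69  69  66  66  67  66  64  67 101]
 [ 37  39  38  37  39  45  58  68  69  70  70  70  70  70  71  71  68  65  66  63  55  63]]
wing side [296.72 243.6 ] (array([543.27, 197.3 ,  61.57]), np.float64(5.73250518961127))
```

View pics/e2.png

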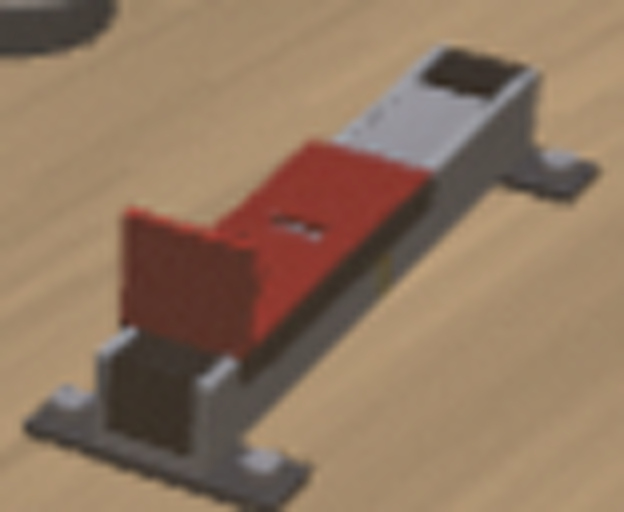

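```bash
python3 - <<'E'
from meas import *
np.set_printoptions(precision=2,suppress=True,linewidth=250)
a=cv2.imread("pics/side0.png").astype(np.float32); b=cv2.imread("pics/top0.png").astype(np.float32)
A=a[237:247,289:304]; wy=np.clip((A[:,:,2]-A[:,:,0]-75)/55,0,1)
c=wc(wy,237,289); print("wing side",c, tri(c,np.array([266.6,232.83])))
# knobs in the side view
k=a[250:268,300:324]; w=np.clip((k[:,:,2]-k[:,:,1]-60)/60,0,1); cr=wc(w,250,300)
print("red side",cr,side.proj([485.94,203.13,47]),side.proj([485.94,203.13,52]))
# slot both
s=a[202:212,372:386]; print((s[:,:,0]).astype(int)); w=np.clip((s[:,:,1]-60)/60,0,1)
c=wc(w,202,372); print("slot side",c,tri(c,np.array([378.31,247.11])),side.proj([512.58,-111.14,47]))
# rail upper edge & lower edge in top; light lips at edges
for c in range(403,421,3):
    col=b[228:260,c,0]; print(c,col.astype(int))
E
```

```text
wing side [295.35 241.69] (array([544.26, 197.92,  66.86]), np.float64(1.650182233802415))
red side [311.2  257.48] [310.75 258.31] [310.69 256.64]
[[100  63  50  46  46  47  49  45  48  46  46  49  46  44]
 [ 66  49  47  47  47  48  47  49  46  47  49  50  47  48]
 [ 47  45  46  53  59  47  46  46  48  47  47  49  49  47]
 [ 47  46  45  48  46  52  42  45  44  44  47  47  50  46]
 [ 47  48  47  54  65  72  92  99  51  41  43  48  47  49]
 [ 46  48  48  50  52  53  58  64  82 103  60  47  47  47]
 [ 48  50  47  49  47  47  47  49  54  60  48  48  48  50]
 [ 40  41  46  49  48  47  47  47  48  48  48  46  47  44]
 [ 40  43  46  48  47  47  47  46  48  49  47  46  43  41]
 [ 40  44  46  45  48  48  44  48  48  47  47  45  43  40]]
slot side [376.73 204.98] (array([ 514.13, -109.43,   50.18]), np.float64(4.399980597132633)) [378.21 205.9 ]
403 [ 89  87  88  87  87  92  94  99 129 129 127 131 131 132 130 128 128 130 129 126 125 123 136 138 102  89  90  91  89  89  89  93]
406 [ 89  86  88  86  87  89  96 112 136 132 130 131 133 131 131 129 132 128 125 126 127 133 139 115  98  98  94  89  89  91  90  89]
409 [ 87  86  86  88  88  93  97 130 137 134 130 132 132 131 130 130 132 129 126 124 125 130 140 103  91  97  92  87  90  89  90  91]
412 [ 95  91  88  86  87  91 108 133 129 131 132 132 133 133 131 130 130 127 126 129 133 141 120  95  96  98  94  89  88  91  90  91]
415 [ 96  92  89  84  85  93 120 135 121 125 133 133 134 131 129 131 130 125 128 128 125 134 102  89  99  98  96  89  87  92  90  92]
418 [ 93  89  88  84  84  97 130 125 127 131 133 133 132 130 132 132 128 128 128 124 135 136  99  86  99  98  92  89  88  90  92  91]
```

```bash
python3 - <<'E'
from meas import *
np.set_printoptions(precision=2,suppress=True,linewidth=250)
a=cv2.imread("pics/side0.png").astype(np.float32); b=cv2.imread("pics/top0.png").astype(np.float32)
def cross(col,r0,r1,lvl):
    v=col[r0:r1]-lvl
    i=np.where(v[:-1]*v[1:]<=0)[0]
    return [r0+k+v[k]/(v[k]-v[k+1]) for k in i]
def fit(pts,z,n):
    W=np.array([top.plane(p,z) for p in pts])
    l=cv2.fitLine(W[:,:2].astype(np.float32),cv2.DIST_HUBER,0,.01,.01).ravel()
    if l[1]<0:l[:2]*=-1
    print(n,"dir deg from y",np.degrees(np.arctan2(-l[0],l[1])),"pt",l[2:],len(pts)); return l
E1=[];E2=[];P1=[];P2=[]
for c in range(402,421):
    col=b[:,c,0]
    x=cross(col,230,238,115); y=cross(col,247,254,115)
    if x:E1.append((c,x[0]))
    if y:E2.append((c,y[-1]))
q=b[:,:,1]
for c in range(355,396):
    x=cross(q[:,c],230,244,76); y=cross(q[:,c],250,264,76)
    if x:P1.append((c,x[0]))
    if y:P2.append((c,y[-1]))
l1=fit(E1,42,"rail up");l2=fit(E2,42,"rail low");l3=fit(P1,47,"plate up");l4=fit(P2,47,"plate low")
for Y in (-80,-100,-111,-130,-180,-200):
    f=lambda l:l[2]+(Y-l[3])*l[0]/l[1]
    print(Y,[round(float(f(l)),2) for l in (l1,l2,l3,l4)],"mid rail",(f(l1)+f(l2))/2,"mid plate",(f(l3)+f(l4))/2)
# plate -y edge
R=[]
for r in range(237,251):
    x=cross(b[r,:,0],394,406,75)
    if x:R.append((x[0],r))
print(np.array(R).T); W=np.array([top.plane(p,47) for p in R]); print(W)
# mark in side view
print("mark: side px",a[205:219,384:396,2].astype(int)-a[205:219,384:396,0].astype(int))
E
```

```text
rail up dir deg from y 8.037894 pt [ 550.64 -207.75] 19
rail low dir deg from y 8.743692 pt [ 506.42 -208.01] 19
plate up dir deg from y 8.624764 pt [ 538.97 -113.33] 41
plate low dir deg from y 8.685211 pt [484.45 -97.57] 41
-80 [532.6, 486.74, 533.92, 481.76] mid rail 509.6692 mid plate 507.84155
-100 [535.43, 489.81, 536.95, 484.82] mid rail 512.6193 mid plate 510.88593
-111 [536.98, 491.5, 538.62, 486.5] mid rail 514.24194 mid plate 512.5603
-130 [539.66, 494.43, 541.5, 489.4] mid rail 517.0446 mid plate 515.45245
-180 [546.72, 502.12, 549.09, 497.04] mid rail 524.42004 mid plate 523.06335
-200 [549.55, 505.19, 552.12, 500.09] mid rail 527.37024 mid plate 526.10767
[[398.94 399.36 399.52 399.63 399.75 399.83 400.1  400.46 400.51 400.7  400.83 400.92 401.11 401.43]
 [237.   238.   239.   240.   241.   242.   243.   244.   245.   246.   247.   248.   249.   250.  ]]
[[ 541.72 -169.08   47.  ]
 [ 538.95 -170.21   47.  ]
 [ 536.16 -170.6    47.  ]
 [ 533.37 -170.84   47.  ]
 [ 530.59 -171.12   47.  ]
 [ 527.8  -171.29   47.  ]
 [ 525.03 -172.     47.  ]
 [ 522.27 -172.94   47.  ]
 [ 519.49 -173.02   47.  ]
 [ 516.72 -173.5    47.  ]
 [ 513.95 -173.8    47.  ]
 [ 511.19 -173.99   47.  ]
 [ 508.43 -174.48   47.  ]
 [ 505.68 -175.29   47.  ]]
mark: side px [[90 93 94 93 88 74 37 18 17 16 14 11]
 [93 92 93 90 72 34 19 17 18 14 11 10]
 [94 93 91 72 31 19 17 16 14 11 11 13]
 [93 90 71 32 19 18 17 14 12 11 11 15]
 [87 63 33 19 17 20 22 12 12 11 13 35]
 [62 31 18 16 20 30 36 13 11 15 36 60]
 [30 19 19 18 18 30 32 11 15 36 62 65]
 [18 18 16 14 17 29 33 16 36 62 65 63]
 [17 17 13 12 15 29 34 37 62 63 61 59]
 [16 13 11 11 14 31 50 60 62 60 58 60]
 [12 12 12 12 15 38 60 60 59 59 60 59]
 [11 12 11 14 36 58 61 61 58 59 59 61]
 [11 11 15 34 58 59 59 60 59 61 61 61]
 [12 14 35 57 59 59 59 60 60 60 61 61]]
```

Top-view line fits put the rail at about 8.6° and the bracket slot near (513,−111.5). The screw wing is at (544.5,198), with z measured at 67 to 68 from two views, and the rack yaw is about −5°. Next I move above the screw.

>>> drive_tool --motion '[[[0.006, 0.014, 0], [0, 0, -0.048]], [[0.012, 0.027, 0], [0, 0, -0.048]], [[0.016, 0.036, 0], [0, 0, -0.048]], [[0.016, 0.036, 0], [0, 0, -0.048]], [[0.016, 0.036, 0], [0, 0, -0.048]], [[0.016, 0.036, 0], [0, 0, -0.048]], [[0.016, 0.036, 0], [0, 0, -0.048]], [[0.016, 0.036, 0], [0, 0, -0.048]], [[0.016, 0.036, 0], [0, 0, -0.048]], [[0.016, 0.036, 0], [0, 0, -0.048]]]' --claw 0.7 --force 20

```text
time_s: 0.93
ee_pos: [365.6, -200.5, 174.3]
ee_rot: [180.0, 0.0, -95.2]
force: [0.6, -0.5, 1.0]
gripper_width: 63.6
```

>>> drive_tool --motion '[[[0.016, 0.036, 0], [0, 0, 0]], [[0.016, 0.036, 0], [0, 0, 0]], [[0.016, 0.036, 0], [0, 0, 0]], [[0.016, 0.036, 0], [0, 0, 0]], [[0.016, 0.036, 0], [0, 0, 0]], [[0.016, 0.036, 0], [0, 0, 0]], [[0.016, 0.036, 0], [0, 0, 0]], [[0.016, 0.036, 0], [0, 0, 0]], [[0.016, 0.036, 0], [0, 0, 0]], [[0.012, 0.027, 0], [0, 0, 0]]]'

```text
time_s: 1.77
ee_pos: [522.2, 151.6, 174.0]
ee_rot: [180.0, 0.0, -95.0]
force: [-0.7, -0.8, 0.2]
gripper_width: 63.7
```

```bash
python3 - <<'E'
from h import *
t=np.radians(8.6); ex=np.array([np.cos(t),np.sin(t),0]); ey=np.array([-np.sin(t),np.cos(t),0])
slot=np.array([513.2,-111.5,47])
o,d=side.ray((389.6,212)); n=ex; p0=slot-22*ex
s=((p0-o)@n)/(d@n); P=o+s*d; print("mark face pt",P,"y' rel slot",(P-slot)@ey)
print("green",top.plane((300,252),40),"bigyellow",top.plane((231,242),70))
s=env.state(); print(s['time_s'],s['ee_pos'],s['ee_rot'],s['force'])
E
```

```text
mark face pt [ 496.72155947 -149.66379894   15.08254164] y' rel slot -35.27059045955928
green [495.82106785 106.66503627  40.        ] bigyellow [517.80304719 294.0698425   70.        ]
1.7667 [522.18525723 151.5615076  173.98555217] [ 1.79983869e+02  2.70313560e-02 -9.49631789e+01] [-0.68882692 -0.75918394  0.16473676]
```

>>> drive_tool --motion '[[[0.011, 0.023, 0], [0, 0, 0]], [[0.011, 0.0235, 0], [0, 0, 0]], [[0, 0, -0.018], [0, 0, 0]], [[0, 0, -0.018], [0, 0, 0]], [[0, 0, -0.018], [0, 0, 0]], [[0, 0, -0.018], [0, 0, 0]], [[0, 0, -0.018], [0, 0, 0]], [[0, 0, -0.018], [0, 0, 0]], [[0, 0, -0.012], [0, 0, 0]], [[0, 0, 0], [0, 0, 0]]]'

```text
time_s: 2.6
ee_pos: [541.1, 194.2, 51.3]
ee_rot: [179.6, -0.2, -95.1]
force: [0.2, 0.5, -0.7]
gripper_width: 63.8
```

```bash
python3 - <<'E'
from h import *
a=env.grab_frame("side")[:,:,::-1];b=env.grab_frame("top")[:,:,::-1]
cv2.imwrite("pics/s1.png",a); cv2.imwrite("pics/t1.png",b)
A=cv2.resize(a[190:290,240:340],(500,500),interpolation=cv2.INTER_CUBIC)
B=cv2.resize(b[190:275,235:300],(300,392),interpolation=cv2.INTER_CUBIC)
cv=np.zeros((500,800,3),np.uint8);cv[:,:500]=A;cv[:392,500:]=B;cv2.imwrite("pics/f1.png",cv)
print(env.state()['ee_pos'],side.proj(env.state()['ee_pos']))
E
```

```text
[543.34266041 194.9437189   54.17153123] [296.37836819 245.4482513 ]
```

View pics/f1.png

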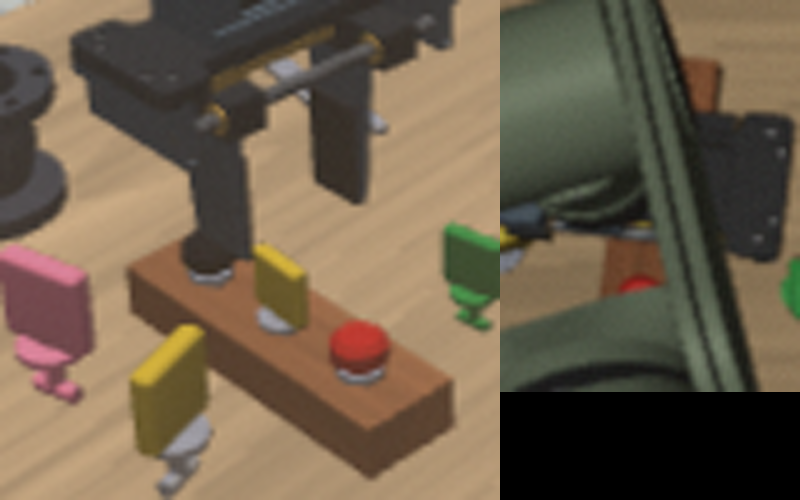

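```bash
python3 - <<'E'
from h import *
s=env.state(); p=s['ee_pos']; y=np.radians(s['ee_rot'][2]); d=np.array([np.cos(y),np.sin(y),0]); n=np.array([-d[1],d[0],0])
print(s['time_s'],p,s['ee_rot'],s['gripper_width'],s['qvel'])
for z in (54,64,74):
  for sg in (1,-1):
    for w in (16,-16):
      q=p.copy();q[2]=z; q+=d*sg*32+n*w; print(z,sg,w,(side.proj(q)-[240,190])*5)
E
```

```text
2.7 [543.34266041 194.9437189   54.17153123] [ 1.79940253e+02 -3.14594133e-02 -9.50562780e+01] 63.95574523419127 [ 0.07442769 -1.23078985 -1.61397706 -0.10535304  0.01227114  0.19221032]
54 1 16 [310.038885   239.73561126]
54 1 -16 [350.88971971 265.26052634]
54 -1 16 [211.8765165  289.97150085]
54 -1 -16 [252.1929096  317.43895748]
64 1 16 [309.21765306 223.52827172]
64 1 -16 [350.24037669 248.85005387]
64 -1 16 [210.56721443 273.42544334]
64 -1 -16 [251.04914845 300.68475561]
74 1 16 [308.38896987 207.17387897]
74 1 -16 [349.5850249  232.28772535]
74 -1 16 [209.2456103  256.72392103]
74 -1 -16 [249.89441928 283.76989045]
```

```bash
python3 - <<'E'
from h import *
a=env.grab_frame("side")[:,:,::-1]
cv2.imwrite("pics/s2.png",a)
A=cv2.resize(a[190:290,240:340],(500,500),interpolation=cv2.INTER_CUBIC)
cv2.imwrite("pics/f2.png",A)
print(env.state()['ee_pos'])
E
```

```text
[544.00254988 195.18774864  54.96594922]
```

View pics/f2.png

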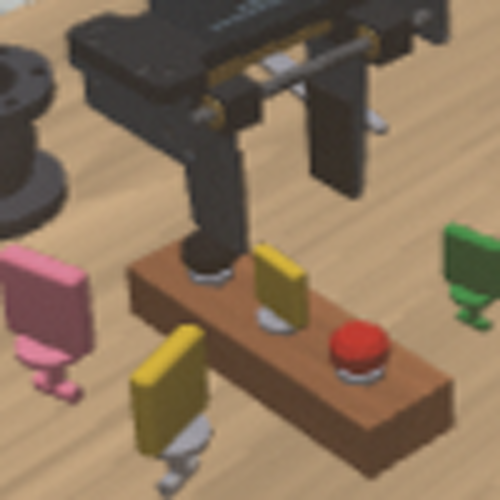

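```bash
python3 - <<'E'
from h import *
s=env.state(); p=s['ee_pos']; y=np.radians(s['ee_rot'][2]); d=np.array([np.cos(y),np.sin(y),0]); n=np.array([-d[1],d[0],0])
for z in (133,165,200):
  for sg in (1,-1):
    for w in (38,-38):
      q=p.copy();q[2]=z; q+=d*sg*89+n*w; print(z,sg,w,"top",top.proj(q).round(1),"side",side.proj(q).round(1))
b=cv2.imread("pics/t1.png");a=cv2.imread("pics/s2.png")
A=cv2.resize(a[150:260,210:340],(650,550));B=cv2.resize(b[180:290,200:330],(650,550))
cv2.imwrite("pics/g1.png",A);cv2.imwrite("pics/g2.png",B)
E
```

```text
133 1 38 top [300.3 219.5] side [311.8 200.6]
133 1 -38 top [296.9 248.6] side [332.  211.2]
133 -1 38 top [232.6 212.4] side [255.  226.3]
133 -1 -38 top [228.2 241.3] side [274.5 239.4]
165 1 38 top [299.6 217.6] side [311.4 189.7]
165 1 -38 top [296.1 247.7] side [331.9 199.9]
165 -1 38 top [229.9 210.3] side [253.7 214.6]
165 -1 -38 top [225.3 240.2] side [273.4 227.3]
200 1 38 top [298.9 215.5] side [310.9 177.4]
200 1 -38 top [295.2 246.6] side [331.8 187.1]
200 -1 38 top [226.7 208. ] side [252.2 201.4]
200 -1 -38 top [222.  238.8] side [272.2 213.6]
```

View pics/g1.png

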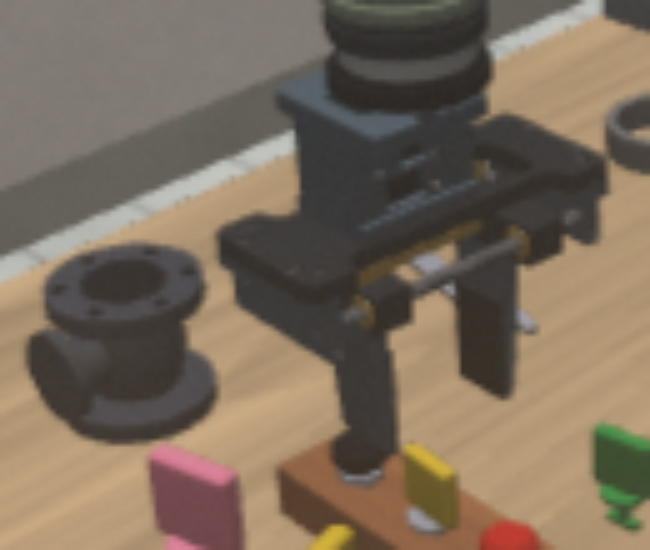

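View pics/g2.png

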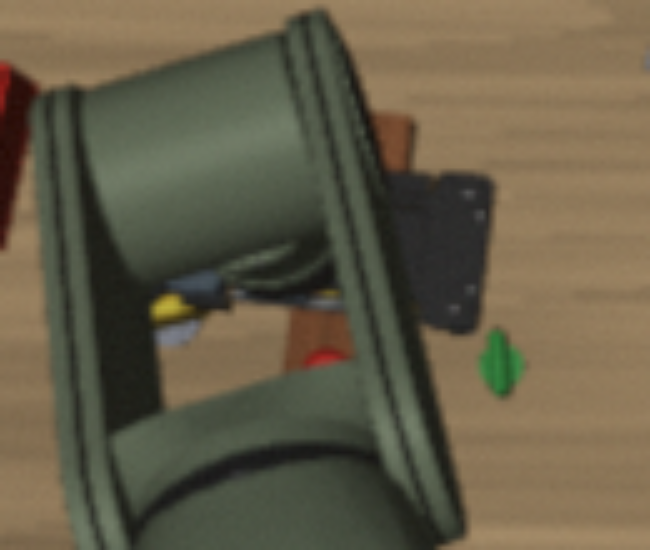

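>>> drive_tool --motion '[[[0, 0.003, 0], [0, 0, 0]], [[0, 0, -0.004], [0, 0, 0]], [[0, 0, -0.004], [0, 0, 0]], [[0, 0, -0.004], [0, 0, 0]], [[0, 0, -0.003], [0, 0, 0]], [[0, 0, 0], [0, 0, 0]], [[0, 0, 0], [0, 0, 0]], [[0, 0, 0], [0, 0, 0]], [[0, 0, 0], [0, 0, 0]], [[0, 0, 0], [0, 0, 0]]]'

```text
time_s: 3.58
ee_pos: [543.7, 198.1, 39.6]
ee_rot: [-180.0, 0.0, -95.1]
force: [0.1, -0.4, -0.4]
gripper_width: 63.8
```

```bash
python3 - <<'E'
from h import *
a=env.grab_frame("side")[:,:,::-1]
cv2.imwrite("pics/s3.png",a)
A=cv2.resize(a[190:290,240:340],(600,600),interpolation=cv2.INTER_CUBIC)
cv2.imwrite("pics/f3.png",A)
print(env.state()['ee_pos'],env.state()['force'])
E
```

```text
[543.71371552 198.07828003  39.63812252] [-0.2187443   0.67351206 -0.26702694]
```

View pics/f3.png

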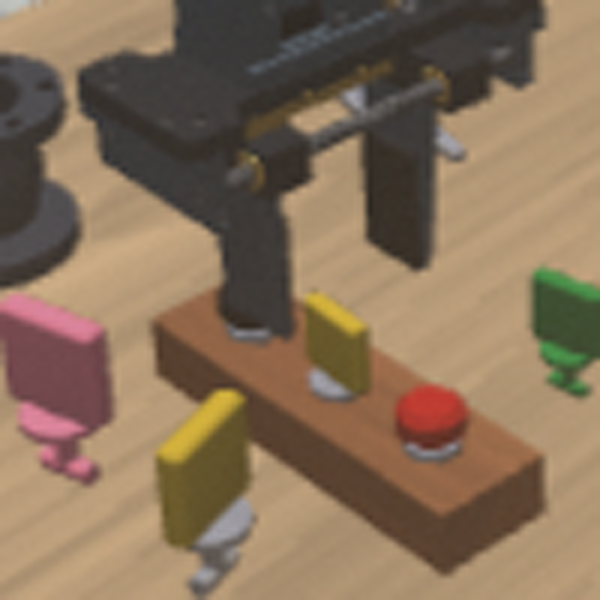

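The side picture shows the fingertips at crop (293,338) and (430,268), about 35 mm higher than the reported TCP. Closing gently here settles it safely: either the wing stops the fingers at about 10 mm, or they close on nothing above it.

>>> drive_tool --motion '[[[0, 0, 0], [0, 0, 0]], [[0, 0, 0], [0, 0, 0]], [[0, 0, 0], [0, 0, 0]], [[0, 0, 0], [0, 0, 0]], [[0, 0, 0], [0, 0, 0]], [[0, 0, 0], [0, 0, 0]], [[0, 0, 0], [0, 0, 0]], [[0, 0, 0], [0, 0, 0]], [[0, 0, 0], [0, 0, 0]], [[0, 0, 0], [0, 0, 0]]]' --claw 0.05 --force 10

```text
time_s: 4.47
ee_pos: [543.6, 198.1, 39.5]
ee_rot: [-180.0, -0.0, -95.1]
force: [-0.8, 0.6, -0.5]
gripper_width: 4.8
```

```bash
python3 - <<'E'
from h import *
a=env.grab_frame("side")[:,:,::-1];b=env.grab_frame("top")[:,:,::-1]
cv2.imwrite("pics/s4.png",a);cv2.imwrite("pics/t4.png",b)
A=cv2.resize(a[190:290,240:340],(600,600),interpolation=cv2.INTER_CUBIC)
cv2.imwrite("pics/f4.png",A)
s=env.state();print(s['time_s'],s['ee_pos'],s['ee_rot'],s['force'],s['torque'],s['gripper_width'])
E
```

```text
4.5667 [543.57504935 198.06908556  39.4914016 ] [ 1.79999355e+02 -3.24210263e-03 -9.50569737e+01] [ 0.39751158 -0.41410385  0.51292256] [ 0.08183967 -0.01373541 -0.0322135 ] 4.474901490022064
```

View pics/f4.png

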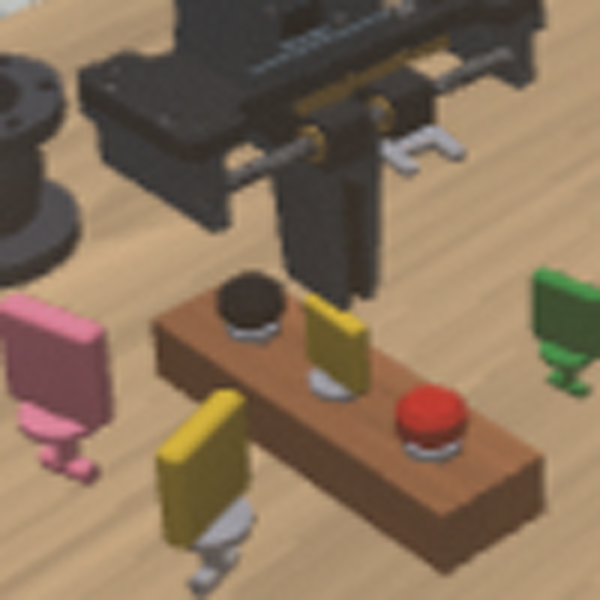

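```bash
python3 - <<'E'
from h import *
print(side.plane((297.5,240.3),39.5),side.plane((297.5,240.3),75),side.proj([543.6,198.1,39.5]))
b=cv2.imread("pics/t4.png")
cv2.imwrite("pics/g4.png",cv2.resize(b[170:300,200:330],(650,650),interpolation=cv2.INTER_CUBIC))
E
```

```text
[573.28680071 162.3112156   39.5       ] [534.98459788 197.87267366  75.        ] [295.69809628 250.74521855]
```

View pics/g4.png

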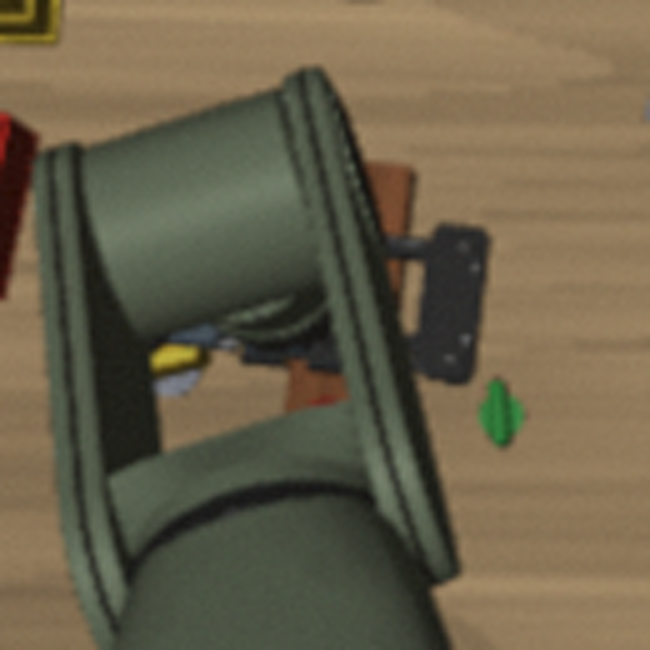

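The fingers closed to 4.5 mm on nothing, so the picture is right: the physical tips sit about 37 mm above the reported TCP height, and x,y agree. I'll open, go about 34 mm lower and check before closing.

>>> drive_tool --motion '[[[0, 0, 0], [0, 0, 0]], [[0, 0, 0], [0, 0, 0]], [[0, 0, 0], [0, 0, 0]], [[0, 0, 0], [0, 0, 0]], [[0, 0, -0.006], [0, 0, 0]], [[0, 0, -0.007], [0, 0, 0]], [[0, 0, -0.007], [0, 0, 0]], [[0, 0, -0.005], [0, 0, 0]], [[0, 0, 0], [0, 0, 0]], [[0, 0, 0], [0, 0, 0]]]' --claw 0.5

```text
time_s: 5.4
ee_pos: [543.2, 197.9, 13.8]
ee_rot: [179.9, -0.0, -95.1]
force: [0.3, 0.3, -0.7]
gripper_width: 45.8
```

```bash
python3 - <<'E'
from h import *
a=env.grab_frame("side")[:,:,::-1]
cv2.imwrite("pics/s5.png",a)
A=cv2.resize(a[190:290,240:340],(600,600),interpolation=cv2.INTER_CUBIC)
cv2.imwrite("pics/f5.png",A)
s=env.state();print(s['time_s'],s['ee_pos'],s['ee_rot'],s['force'],s['torque'],s['gripper_width'])
E
```

```text
5.45 [543.54505248 198.02239099  14.22506519] [ 1.79979648e+02 -1.45951442e-02 -9.50557129e+01] [-0.60757396 -0.91773462  0.57805518] [ 0.04042909 -0.0241568   0.04959639] 45.75386013528413
```

View pics/f5.png

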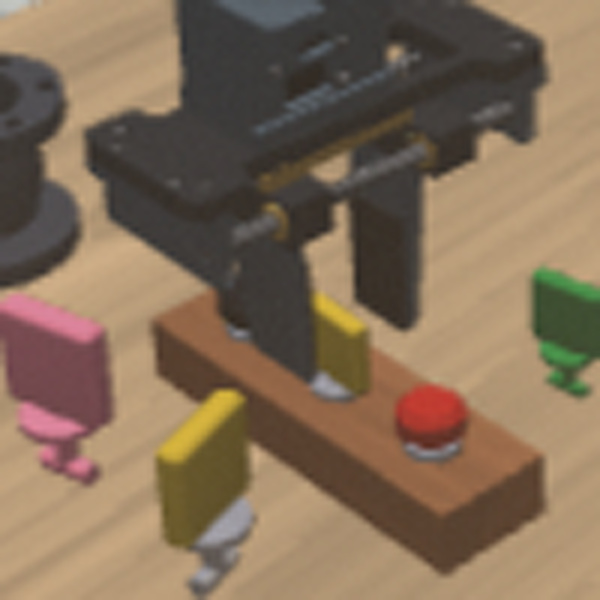

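```bash
python3 - <<'E'
from h import *
s=env.state(); p=s['ee_pos']; y=np.radians(s['ee_rot'][2]); d=np.array([np.cos(y),np.sin(y),0]); n=np.array([-d[1],d[0],0])
for z in (40,45,50,55,60):
  q=p.copy();q[2]=z
  print(z,"near inner -x",((side.proj(q-d*23-n*16)-[240,190])*6).round(),"near outer -x",((side.proj(q-d*36.5-n*16)-[240,190])*6).round(),"far outer -x",((side.proj(q+d*36.5-n*16)-[240,190])*6).round(),"far inner -x",((side.proj(q+d*23-n*16)-[240,190])*6).round(),"far inner +x",((side.proj(q+d*23+n*16)-[240,190])*6).round())
E
```

```text
40 near inner -x [316. 403.] near outer -x [290. 417.] far outer -x [425. 344.] far inner -x [401. 357.] far inner +x [352. 326.]
45 near inner -x [315. 393.] near outer -x [289. 407.] far outer -x [424. 335.] far inner -x [400. 348.] far inner +x [351. 316.]
50 near inner -x [315. 383.] near outer -x [289. 397.] far outer -x [424. 325.] far inner -x [400. 338.] far inner +x [351. 307.]
55 near inner -x [314. 373.] near outer -x [288. 387.] far outer -x [424. 315.] far inner -x [399. 328.] far inner +x [350. 297.]
60 near inner -x [313. 363.] near outer -x [287. 377.] far outer -x [423. 305.] far inner -x [399. 318.] far inner +x [350. 287.]
```

>>> drive_tool --motion '[[[0, 0, -0.005], [0, 0, 0]], [[0, 0, -0.0045], [0, 0, 0]], [[0, 0, 0], [0, 0, 0]], [[0, 0, 0], [0, 0, 0]], [[0, 0, 0], [0, 0, 0]], [[0, 0, 0], [0, 0, 0]], [[0, 0, 0], [0, 0, 0]], [[0, 0, 0], [0, 0, 0]], [[0, 0, 0], [0, 0, 0]], [[0, 0, 0], [0, 0, 0]]]' --claw 0.05 --force 15

```text
time_s: 6.28
ee_pos: [543.7, 198.1, 5.1]
ee_rot: [-180.0, 0.0, -95.1]
force: [0.8, 0.0, -0.2]
gripper_width: 10.1
```

```bash
python3 - <<'E'
from h import *
a=env.grab_frame("side")[:,:,::-1]
cv2.imwrite("pics/s6.png",a)
A=cv2.resize(a[190:290,240:340],(600,600),interpolation=cv2.INTER_CUBIC)
cv2.imwrite("pics/f6.png",A)
s=env.state();print(s['time_s'],s['ee_pos'],s['ee_rot'],s['force'],s['torque'],s['gripper_width'])
E
```

```text
6.3333 [543.67592197 198.10602236   5.10847674] [-1.79984571e+02  1.51438368e-03 -9.50533045e+01] [-0.07414914  0.24893651  0.82998467] [ 0.10317881  0.00654011 -0.02657824] 9.947751094652938
```

View pics/f6.png

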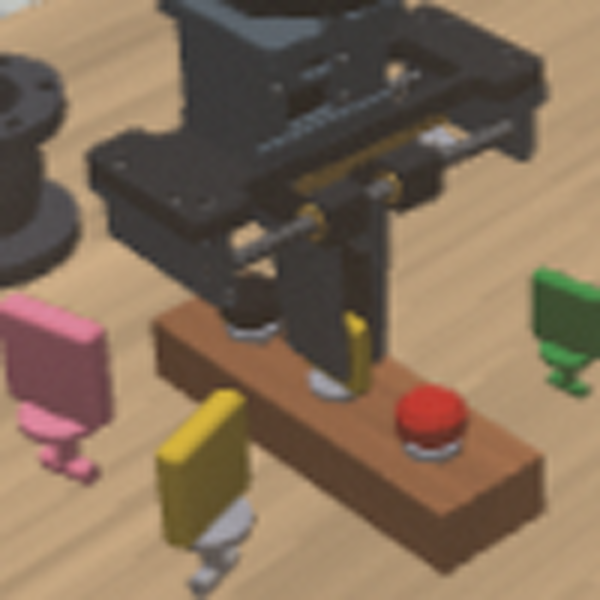

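Gripped at 10 mm width, with the tips just above the collar and no side load. I'll raise the grip force, lift, and carry the screw to above the bracket slot.

>>> drive_tool --motion '[[[0, 0, 0], [0, 0, 0]], [[0, 0, 0.003], [0, 0, 0]], [[0, 0, 0.007], [0, 0, 0]], [[0, 0, 0.012], [0, 0, 0]], [[0, 0, 0.018], [0, 0, 0]], [[0, 0, 0.02], [0, 0, 0]], [[0, 0, 0.02], [0, 0, 0]], [[0, 0, 0.018], [0, 0, 0]], [[0, -0.01, 0.012], [0, 0, 0]], [[-0.002, -0.02, 0.01], [0, 0, 0]]]' --claw 0.0 --force 40

```text
time_s: 7.17
ee_pos: [542.4, 168.9, 126.7]
ee_rot: [-179.9, 0.1, -94.9]
force: [1.2, 0.1, -0.5]
gripper_width: 10.0
```

>>> drive_tool --motion '[[[-0.003, -0.03, 0], [0, 0, 0.024]], [[-0.003, -0.035, 0], [0, 0, 0.024]], [[-0.004, -0.035, 0], [0, 0, 0.024]], [[-0.003, -0.035, 0], [0, 0, 0.024]], [[-0.004, -0.035, 0], [0, 0, 0.024]], [[-0.003, -0.035, 0], [0, 0, 0.024]], [[-0.004, -0.035, 0], [0, 0, 0.024]], [[-0.002, -0.025, 0], [0, 0, 0.024]], [[-0.002, -0.012, 0], [0, 0, 0.024]], [[0, 0, 0], [0, 0, 0.022]]]'

```text
time_s: 8.0
ee_pos: [512.6, -112.0, 125.1]
ee_rot: [180.0, -0.1, -81.6]
force: [1.1, 0.8, -1.1]
gripper_width: 9.9
```

```bash
python3 - <<'E'
from h import *
a=env.grab_frame("side")[:,:,::-1]
cv2.imwrite("pics/s7.png",a)
cv2.imwrite("pics/f7.png",cv2.resize(a[130:250,320:440],(600,600),interpolation=cv2.INTER_CUBIC))
s=env.state();print(s['time_s'],s['ee_pos'],s['ee_rot'],s['force'],s['torque'],s['gripper_width'],s['qpos'])
E
```

```text
8.05 [ 512.84201365 -110.37662072  125.02770856] [ 1.79974455e+02  4.84093569e-03 -8.14702870e+01] [ 0.27007849  0.5387573  -0.10462269] [0.06452171 0.05703915 0.0001646 ] 9.707101353383125 [-1.33987537e+01  1.59804693e+01  1.00586631e+02 -5.64396495e-03
  6.34584044e+01  6.80740553e+01]
```

View pics/f7.png

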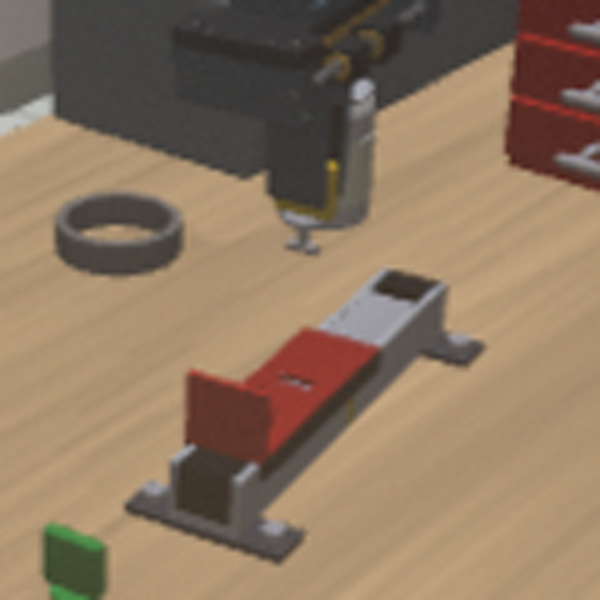

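```bash
python3 - <<'E'
from h import *
p=np.array([512.84,-110.38,0]); t=np.radians(8.53); ex=np.array([np.cos(t),np.sin(t),0])
f=lambda q:((side.proj(q)-[320,130])*5).round(1)
for z in (130,137,): print(z,f([p[0],p[1],z]),f(p+[0,0,z]+9*ex),f(p+[0,0,z]-9*ex))
for z in (150,): print("collar",f(p+[0,0,z]))
print("slot",f([513.2,-111.5,47]),f([513.2,-111.5,42]))
a=cv2.imread("pics/s7.png")
cv2.imwrite("pics/f8.png",cv2.resize(a[160:185,368:398],(780,650),interpolation=cv2.INTER_CUBIC))
E
```

```text
130 [296.6 252.7] [282.4 249.1] [311.  256.4]
137 [297.2 241.6] [283. 238.] [311.6 245.3]
collar [298.3 220.8]
slot [290.6 379. ] [290.2 386.3]
```

View pics/f8.png

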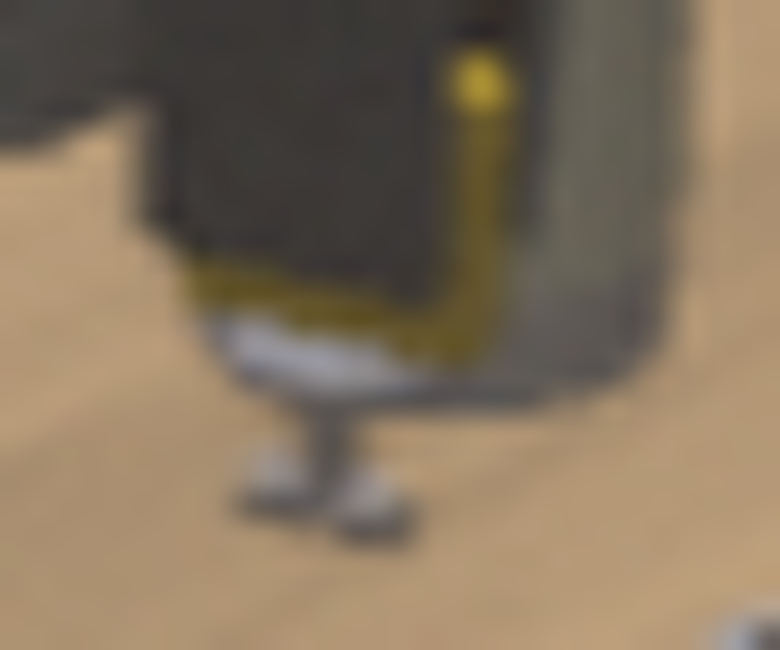

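```bash
python3 - <<'E'
from h import *
a=cv2.imread("pics/s7.png").astype(int); a0=cv2.imread("pics/side0.png").astype(int)
np.set_printoptions(linewidth=200)
for im in (a0,):
    s=im[201:211,371:388]; dev=(s[:,:,2]-s[:,:,1]); print(dev)
im=(a+a0)/2
s=im[202:210,373:386]; dev=np.clip(90-(s[:,:,2]-s[:,:,1]),0,None); dev[dev<12]=0
ys,xs=np.mgrid[202:210,373:386]; c=np.array([(dev*xs).sum()/dev.sum(),(dev*ys).sum()/dev.sum()]); print("slot px",c, side.plane(c,47),side.plane(c,44.5))
off=np.array([1.1,-.1]); print("corr",side.plane(c-off,47),side.plane(c-off,44.5))
cv2.imwrite("pics/f9.png",cv2.resize(a0[196:216,364:392].astype(np.uint8),(784,560),interpolation=cv2.INTER_NEAREST))
E
```

```text
[[26 25 32 58 76 82 81 83 83 83 82 82 84 84 84 84 82]
 [26 32 67 79 83 82 83 82 82 81 82 82 84 84 84 83 83]
 [34 65 80 82 82 82 82 83 83 85 84 82 83 82 83 83 85]
 [69 80 83 81 77 70 75 83 82 83 83 81 82 83 84 83 84]
 [82 80 80 83 74 43 42 47 59 73 76 82 81 83 84 84 85]
 [81 81 80 81 78 65 57 30 22 40 44 59 75 85 83 84 81]
 [79 67 83 84 82 81 79 75 68 51 35 69 86 85 85 81 62]
 [84 95 85 84 85 84 83 84 83 80 73 82 87 84 82 62 24]
 [45 43 53 77 85 84 85 86 85 85 84 85 85 78 53 25 10]
 [37 35 49 76 84 85 85 85 86 87 86 85 81 52 21 10  7]]
slot px [378.74155194 206.03441802] [ 510.95396857 -111.51861846   47.        ] [ 513.43077292 -115.16683819   44.5       ]
corr [ 513.04578764 -108.95642985   47.        ] [ 515.53109698 -112.59423216   44.5       ]
```

View pics/f9.png

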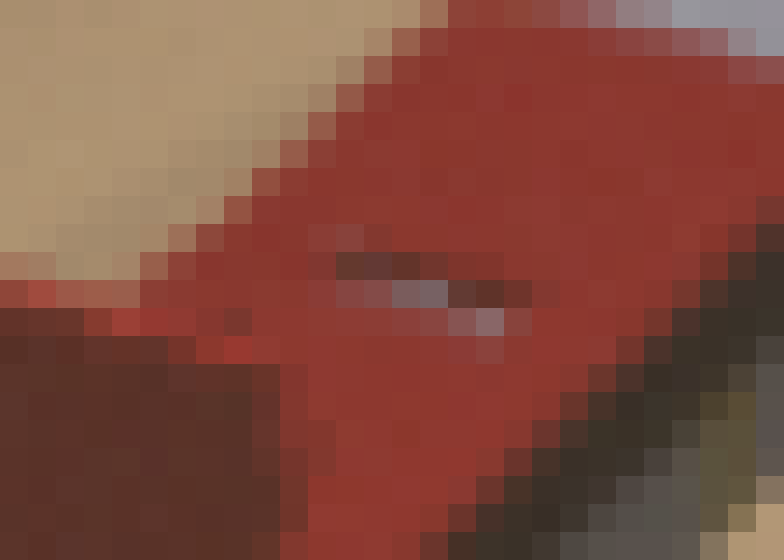

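>>> drive_tool --motion '[[[0, 0, -0.006], [0, 0, 0]], [[0, 0, -0.012], [0, 0, 0]], [[0, 0, -0.014], [0, 0, 0]], [[0, 0, -0.014], [0, 0, 0]], [[0, 0, -0.012], [0, 0, 0]], [[0, 0, -0.01], [0, 0, 0]], [[0, 0, -0.006], [0, 0, 0]], [[0, 0, -0.004], [0, 0, 0]], [[0, 0, 0], [0, 0, 0]], [[0, 0, 0], [0, 0, 0]]]'

```text
time_s: 8.88
ee_pos: [513.9, -108.8, 47.2]
ee_rot: [-180.0, -0.0, -81.4]
force: [-0.6, -0.5, -0.9]
gripper_width: 9.6
```

```bash
python3 - <<'E'
from h import *
a=env.grab_frame("side")[:,:,::-1]
cv2.imwrite("pics/s10.png",a)
cv2.imwrite("pics/f10.png",cv2.resize(a[180:225,350:410],(800,600),interpolation=cv2.INTER_CUBIC))
s=env.state();print(s['time_s'],s['ee_pos'],s['ee_rot'],s['force'],s['torque'],s['gripper_width'])
E
```

```text
8.9333 [ 514.09060139 -108.92133067   47.45596929] [-1.79942292e+02 -2.67991695e-02 -8.14073669e+01] [-0.77659649  0.03936848 -0.95581095] [0.059773   0.04967238 0.01855611] 9.812478310379841
```

View pics/f10.png

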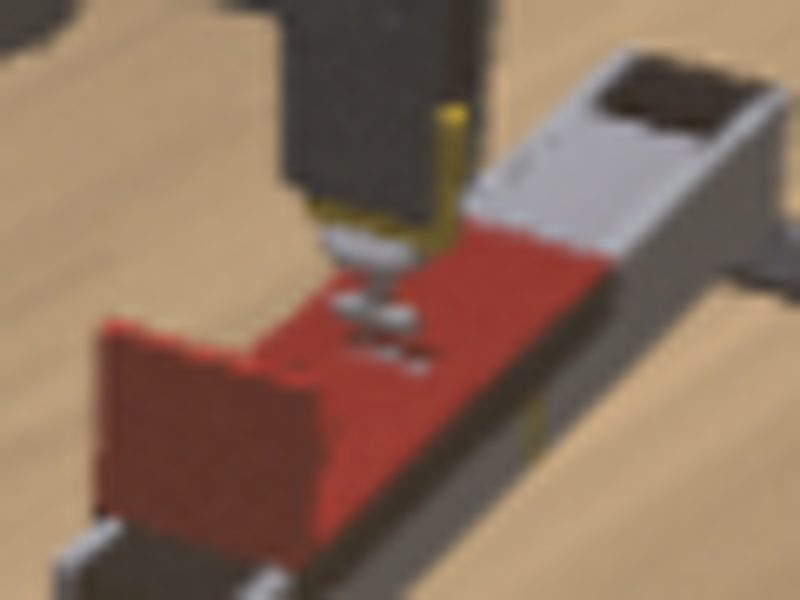

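```bash
python3 - <<'E'
from h import *
P=np.array([513.,-111,47]); b=side.proj(P)
J=np.stack([side.proj(P+[1,0,0])-b,side.proj(P+[0,1,0])-b,side.proj(P+[0,0,1])-b],1)*40/3; print(J)
for pin,sl in (((375,325),(390,355)),((373,322),(388,353))):
    e=np.array(sl)-(np.array(pin)+J[:,2]*-5.4); print(e,np.linalg.solve(J[:,:2],e))
c=lambda q:((side.proj(q)-[350,180])*40/3).round(1)
s=env.state()['ee_pos']; print("pred pin bottom",c([s[0],s[1],s[2]+4.9]),"pred slot",c([513,-111.3,47]))
E
```

```text
[[-3.72054206 -2.68181353  0.20915154]
 [-1.46032237  1.71330782 -3.95138517]]
[16.12941831  8.66252008] [-4.9428799   0.84300203]
[16.12941831  9.66252008] [-5.20348429  1.20454453]
pred pin bottom [365.7 325.8] pred slot [375.  344.5]
```

>>> drive_tool --motion '[[[-0.0007, -0.001, 0], [0, 0, 0]], [[-0.0008, -0.001, 0], [0, 0, 0]], [[0, 0, -0.001], [0, 0, 0]], [[0, 0, -0.001], [0, 0, 0]], [[0, 0, -0.001], [0, 0, 0]], [[0, 0, -0.001], [0, 0, 0]], [[0, 0, -0.001], [0, 0, 0]], [[0, 0, -0.001], [0, 0, 0]], [[0, 0, -0.0005], [0, 0, 0]], [[0, 0, 0], [0, 0, 0]]]'

```text
time_s: 9.77
ee_pos: [512.0, -110.9, 40.3]
ee_rot: [180.0, 0.0, -81.4]
force: [0.2, 0.2, 0.1]
gripper_width: 9.7
```

```bash
cat > st.py <<'E'
from workcell import env
import numpy as np
np.set_printoptions(precision=2,suppress=True)
s=env.state();print(s['time_s'],s['ee_pos'],s['ee_rot'],"F",s['force'],"T",s['torque'],s['gripper_width'])
E
python3 st.py
```

```text
9.7667 [ 511.97 -110.9    40.29] [179.98   0.   -81.42] F [0.15 0.23 0.1 ] T [0.03 0.05 0.01] 9.71104072471064
```

>>> drive_tool --motion '[[[0, 0, -0.0005], [0, 0, 0]], [[0, 0, -0.0005], [0, 0, 0]], [[0, 0, -0.0005], [0, 0, 0]], [[0, 0, -0.0005], [0, 0, 0]], [[0, 0, 0], [0, 0, 0]], [[0, 0, 0], [0, 0, 0]], [[0, 0, 0], [0, 0, 0]], [[0, 0, 0], [0, 0, 0]], [[0, 0, 0], [0, 0, 0]], [[0, 0, 0], [0, 0, 0]]]'

```text
time_s: 10.6
ee_pos: [512.1, -110.9, 38.5]
ee_rot: [-180.0, -0.0, -81.4]
force: [0.2, 0.1, -0.8]
gripper_width: 9.7
```

```bash
python3 st.py; python3 - <<'E'
from h import *
a=env.grab_frame("side")[:,:,::-1]
cv2.imwrite("pics/s11.png",a)
cv2.imwrite("pics/f11.png",cv2.resize(a[180:225,350:410],(800,600),interpolation=cv2.INTER_CUBIC))
E
```

```text
10.6 [ 512.07 -110.94   38.48] [-180.     -0.    -81.42] F [ 0.18  0.1  -0.83] T [ 0.07  0.01 -0.05] 9.707676420082505
```

View pics/f11.png

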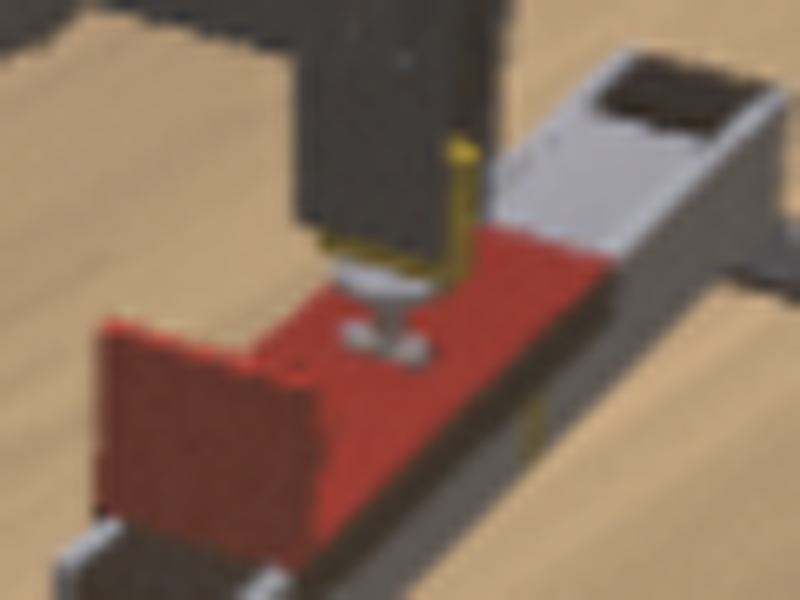

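>>> drive_tool --motion '[[[0, 0, -0.0005], [0, 0, 0]], [[0, 0, -0.0005], [0, 0, 0]], [[0, 0, -0.0005], [0, 0, 0]], [[0, 0, -0.0005], [0, 0, 0]], [[0, 0, 0], [0, 0, 0]], [[0, 0, 0], [0, 0, 0]], [[0, 0, 0], [0, 0, 0]], [[0, 0, 0], [0, 0, 0]], [[0, 0, 0], [0, 0, 0]], [[0, 0, 0], [0, 0, 0]]]'

```text
time_s: 11.48
ee_pos: [512.1, -110.9, 36.6]
ee_rot: [-180.0, -0.0, -81.4]
force: [-0.7, 0.4, 2.1]
gripper_width: 9.9
```

```bash
python3 st.py; python3 - <<'E'
from h import *
a=env.grab_frame("side")[:,:,::-1]
cv2.imwrite("pics/s12.png",a)
cv2.imwrite("pics/f12.png",cv2.resize(a[190:220,360:400],(800,600),interpolation=cv2.INTER_CUBIC))
E
```

```text
11.4833 [ 512.13 -110.95   36.58] [-179.99   -0.01  -81.42] F [-0.73  0.44  2.1 ] T [0.07 0.15 0.02] 9.921010199481316
```

View pics/f12.png

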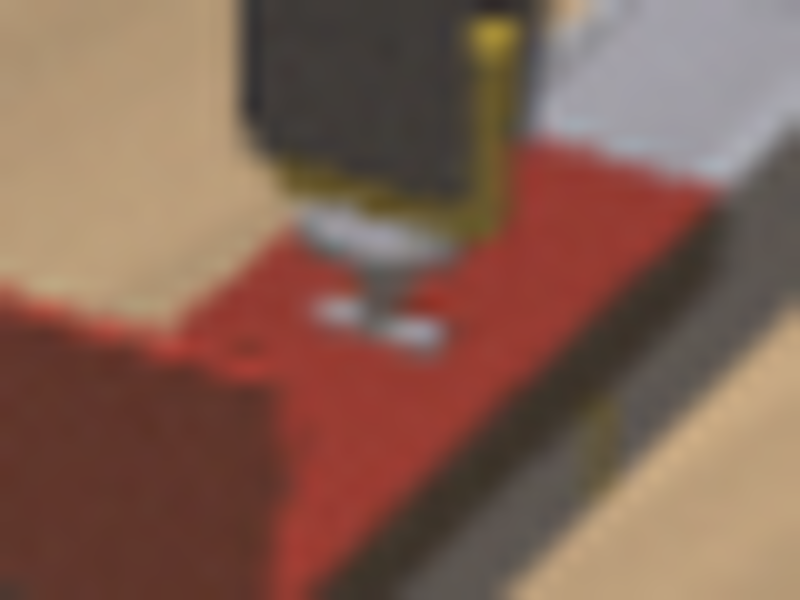

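The pin has entered the bracket slot: its lower half is hidden at crop (378,325). It touched the strip at reading 36.6, as predicted, with Fz 2 N. Now I drag along rail −y.

>>> drive_tool --motion '[[[0.00015, -0.001, 0], [0, 0, 0]], [[0.0003, -0.002, 0], [0, 0, 0]], [[0.0003, -0.002, 0], [0, 0, 0]], [[0.0003, -0.002, 0], [0, 0, 0]], [[0.0003, -0.002, 0], [0, 0, 0]], [[0.0003, -0.002, 0], [0, 0, 0]], [[0.0003, -0.002, 0], [0, 0, 0]], [[0.0003, -0.002, 0], [0, 0, 0]], [[0.00015, -0.001, 0], [0, 0, 0]], [[0, 0, 0], [0, 0, 0]]]'

```text
time_s: 12.37
ee_pos: [514.7, -127.4, 36.5]
ee_rot: [-180.0, -0.0, -81.4]
force: [-0.2, 3.7, 3.0]
gripper_width: 9.6
```

```bash
python3 st.py; python3 - <<'E'
from h import *
a=env.grab_frame("side")[:,:,::-1];b=env.grab_frame("top")[:,:,::-1]
cv2.imwrite("pics/s13.png",a);cv2.imwrite("pics/t13.png",b)
cv2.imwrite("pics/f13.png",cv2.resize(a[190:220,360:400],(800,600),interpolation=cv2.INTER_CUBIC))
E
```

```text
12.3667 [ 514.7  -127.39   36.51] [-179.98   -0.03  -81.42] F [-0.16  3.65  3.05] T [ 0.73 -0.03 -0.06] 9.604392906915306
```

View pics/f13.png

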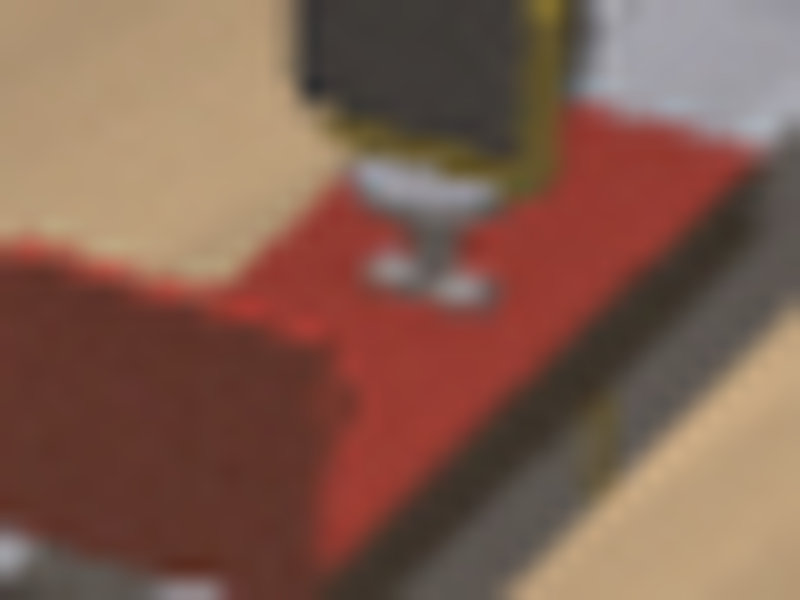

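>>> drive_tool --motion '[[[0.00015, -0.001, 0], [0, 0, 0]], [[0.00015, -0.001, 0], [0, 0, 0]], [[0.00015, -0.001, -0.0005], [0, 0, 0]], [[0, 0, 0], [0, 0, 0]], [[0, 0, 0], [0, 0, 0]], [[0, 0, 0], [0, 0, 0]], [[0, 0, 0], [0, 0, 0]], [[0, 0, 0], [0, 0, 0]], [[0, 0, 0], [0, 0, 0]], [[0, 0, 0], [0, 0, 0]]]'

```text
time_s: 13.3
ee_pos: [515.0, -130.0, 36.1]
ee_rot: [-180.0, -0.0, -81.4]
force: [-0.0, 3.8, 5.6]
gripper_width: 9.8
```

>>> drive_tool --motion '[[[0.00015, -0.001, 0], [0, 0, 0]], [[0.00015, -0.001, 0], [0, 0, 0]], [[0, 0, 0], [0, 0, 0]], [[0, 0, 0], [0, 0, 0]], [[0, 0, 0], [0, 0, 0]], [[0, 0, 0], [0, 0, 0]], [[0, 0, 0], [0, 0, 0]], [[0, 0, 0], [0, 0, 0]], [[0, 0, 0], [0, 0, 0]], [[0, 0, 0], [0, 0, 0]]]'

```text
time_s: 14.13
ee_pos: [515.2, -131.8, 36.0]
ee_rot: [180.0, 0.0, -81.4]
force: [0.3, 5.0, 4.5]
gripper_width: 10.1
```

>>> drive_tool --motion '[[[0.0003, -0.002, 0], [0, 0, 0]], [[0, 0, 0], [0, 0, 0]], [[0, 0, 0], [0, 0, 0]], [[0, 0, 0], [0, 0, 0]], [[0, 0, 0], [0, 0, 0]], [[0, 0, 0], [0, 0, 0]], [[0, 0, 0], [0, 0, 0]], [[0, 0, 0], [0, 0, 0]], [[0, 0, 0], [0, 0, 0]], [[0, 0, 0], [0, 0, 0]]]'

```text
time_s: 14.97
ee_pos: [515.5, -134.0, 36.0]
ee_rot: [180.0, -0.0, -81.4]
force: [-0.6, 4.0, 4.8]
gripper_width: 9.6
```

```bash
python3 st.py
```

```text
14.9667 [ 515.52 -133.97   36.01] [180.    -0.01 -81.42] F [-0.61  4.01  4.84] T [0.91 0.05 0.02] 9.600062157869088
```

>>> drive_tool --motion '[[[0.0003, -0.002, 0], [0, 0, 0]], [[0, 0, 0], [0, 0, 0]], [[0, 0, 0], [0, 0, 0]], [[0, 0, 0], [0, 0, 0]], [[0, 0, 0], [0, 0, 0]], [[0, 0, 0], [0, 0, 0]], [[0, 0, 0], [0, 0, 0]], [[0, 0, 0], [0, 0, 0]], [[0, 0, 0], [0, 0, 0]], [[0, 0, 0], [0, 0, 0]]]'

```text
time_s: 15.8
ee_pos: [515.8, -136.0, 36.0]
ee_rot: [180.0, -0.0, -81.4]
force: [-0.5, 3.8, 4.7]
gripper_width: 9.8
```

>>> drive_tool --motion '[[[0.0003, -0.002, 0], [0, 0, 0]], [[0, 0, 0], [0, 0, 0]], [[0, 0, 0], [0, 0, 0]], [[0, 0, 0], [0, 0, 0]], [[0, 0, 0], [0, 0, 0]], [[0, 0, 0], [0, 0, 0]], [[0, 0, 0], [0, 0, 0]], [[0, 0, 0], [0, 0, 0]], [[0, 0, 0], [0, 0, 0]], [[0, 0, 0], [0, 0, 0]]]'

```text
time_s: 16.63
ee_pos: [516.1, -138.0, 36.0]
ee_rot: [180.0, -0.0, -81.4]
force: [-0.6, 4.3, 4.2]
gripper_width: 10.1
```

>>> drive_tool --motion '[[[0.0003, -0.002, 0], [0, 0, 0]], [[0, 0, 0], [0, 0, 0]], [[0, 0, 0], [0, 0, 0]], [[0, 0, 0], [0, 0, 0]], [[0, 0, 0], [0, 0, 0]], [[0, 0, 0], [0, 0, 0]], [[0, 0, 0], [0, 0, 0]], [[0, 0, 0], [0, 0, 0]], [[0, 0, 0], [0, 0, 0]], [[0, 0, 0], [0, 0, 0]]]'

```text
time_s: 17.47
ee_pos: [516.4, -139.9, 36.0]
ee_rot: [-180.0, -0.0, -81.4]
force: [0.1, 4.0, 6.0]
gripper_width: 10.0
```

>>> drive_tool --motion '[[[0.0003, -0.002, 0], [0, 0, 0]], [[0, 0, 0], [0, 0, 0]], [[0, 0, 0], [0, 0, 0]], [[0, 0, 0], [0, 0, 0]], [[0, 0, 0], [0, 0, 0]], [[0, 0, 0], [0, 0, 0]], [[0, 0, 0], [0, 0, 0]], [[0, 0, 0], [0, 0, 0]], [[0, 0, 0], [0, 0, 0]], [[0, 0, 0], [0, 0, 0]]]'

```text
time_s: 18.3
ee_pos: [516.7, -141.9, 36.0]
ee_rot: [180.0, -0.0, -81.4]
force: [0.8, 4.6, 4.8]
gripper_width: 9.7
```

>>> drive_tool --motion '[[[0.0003, -0.002, 0], [0, 0, 0]], [[0, 0, 0], [0, 0, 0]], [[0, 0, 0], [0, 0, 0]], [[0, 0, 0], [0, 0, 0]], [[0, 0, 0], [0, 0, 0]], [[0, 0, 0], [0, 0, 0]], [[0, 0, 0], [0, 0, 0]], [[0, 0, 0], [0, 0, 0]], [[0, 0, 0], [0, 0, 0]], [[0, 0, 0], [0, 0, 0]]]'

```text
time_s: 19.13
ee_pos: [517.0, -143.9, 36.0]
ee_rot: [-180.0, -0.0, -81.4]
force: [-0.1, 5.6, 5.1]
gripper_width: 10.2
```

>>> drive_tool --motion '[[[0.0003, -0.002, 0], [0, 0, 0]], [[0, 0, 0], [0, 0, 0]], [[0, 0, 0], [0, 0, 0]], [[0, 0, 0], [0, 0, 0]], [[0, 0, 0], [0, 0, 0]], [[0, 0, 0], [0, 0, 0]], [[0, 0, 0], [0, 0, 0]], [[0, 0, 0], [0, 0, 0]], [[0, 0, 0], [0, 0, 0]], [[0, 0, 0], [0, 0, 0]]]'

```text
time_s: 19.97
ee_pos: [517.3, -146.1, 36.0]
ee_rot: [-180.0, -0.0, -81.4]
force: [0.8, 3.2, 4.2]
gripper_width: 9.8
```

>>> drive_tool --motion '[[[0.0003, -0.002, 0], [0, 0, 0]], [[0, 0, 0], [0, 0, 0]], [[0, 0, 0], [0, 0, 0]], [[0, 0, 0], [0, 0, 0]], [[0, 0, 0], [0, 0, 0]], [[0, 0, 0], [0, 0, 0]], [[0, 0, 0], [0, 0, 0]], [[0, 0, 0], [0, 0, 0]], [[0, 0, 0], [0, 0, 0]], [[0, 0, 0], [0, 0, 0]]]'

```text
time_s: 20.8
ee_pos: [517.6, -148.2, 35.9]
ee_rot: [180.0, -0.0, -81.4]
force: [1.0, -1.4, 0.3]
gripper_width: 9.9
```

The force fell to about 0 at y=−148.2, so the pin is over the strip's slot. I'll sink it gently.

>>> drive_tool --motion '[[[0, 0, -0.0005], [0, 0, 0]], [[0, 0, -0.0005], [0, 0, 0]], [[0, 0, -0.0005], [0, 0, 0]], [[0, 0, -0.0005], [0, 0, 0]], [[0, 0, 0], [0, 0, 0]], [[0, 0, 0], [0, 0, 0]], [[0, 0, 0], [0, 0, 0]], [[0, 0, 0], [0, 0, 0]], [[0, 0, 0], [0, 0, 0]], [[0, 0, 0], [0, 0, 0]]]'

```text
time_s: 21.63
ee_pos: [517.8, -148.2, 34.2]
ee_rot: [-180.0, -0.0, -81.4]
force: [-1.3, -1.9, 5.2]
gripper_width: 10.1
```

```bash
python3 st.py
```

```text
21.6333 [ 517.78 -148.17   34.18] [-179.98   -0.04  -81.41] F [-1.3  -1.86  5.2 ] T [-0.54  0.2  -0.01] 10.120492743441563
```

>>> drive_tool --motion '[[[0, -0.0004, 0], [0, 0, 0]], [[0.0001, -0.0004, 0], [0, 0, 0]], [[0, 0, 0], [0, 0, 0]], [[0, 0, 0], [0, 0, 0]], [[0, 0, 0], [0, 0, 0]], [[0, 0, 0], [0, 0, 0]], [[0, 0, 0], [0, 0, 0]], [[0, 0, 0], [0, 0, 0]], [[0, 0, 0], [0, 0, 0]], [[0, 0, 0], [0, 0, 0]]]'

```text
time_s: 22.47
ee_pos: [517.8, -148.4, 34.1]
ee_rot: [-180.0, 0.0, -81.4]
force: [0.2, -1.2, 5.7]
gripper_width: 9.7
```

```bash
python3 st.py
```

```text
22.4667 [ 517.84 -148.44   34.14] [-179.98    0.02  -81.43] F [ 0.18 -1.21  5.7 ] T [-0.2   0.16 -0.02] 9.662761050362894
```

>>> drive_tool --motion '[[[0, -0.0004, 0], [0, 0, 0]], [[0.0001, -0.0004, 0], [0, 0, 0]], [[0, -0.0002, 0], [0, 0, 0]], [[0, 0, 0], [0, 0, 0]], [[0, 0, 0], [0, 0, 0]], [[0, 0, 0], [0, 0, 0]], [[0, 0, 0], [0, 0, 0]], [[0, 0, 0], [0, 0, 0]], [[0, 0, 0], [0, 0, 0]], [[0, 0, 0], [0, 0, 0]]]'

```text
time_s: 23.3
ee_pos: [517.8, -149.5, 33.7]
ee_rot: [180.0, 0.0, -81.4]
force: [2.3, 2.7, -0.8]
gripper_width: 9.8
```

```bash
python3 st.py; python3 - <<'E'
from h import *
a=env.grab_frame("side")[:,:,::-1];b=env.grab_frame("top")[:,:,::-1]
cv2.imwrite("pics/s14.png",a);cv2.imwrite("pics/t14.png",b)
cv2.imwrite("pics/f14.png",cv2.resize(a[180:210,365:405],(800,600),interpolation=cv2.INTER_CUBIC))
E
```

```text
23.3 [ 517.8  -149.45   33.73] [179.99   0.03 -81.43] F [ 2.26  2.7  -0.79] T [ 0.36 -0.27  0.  ] 9.793180746115405
```

View pics/f14.png

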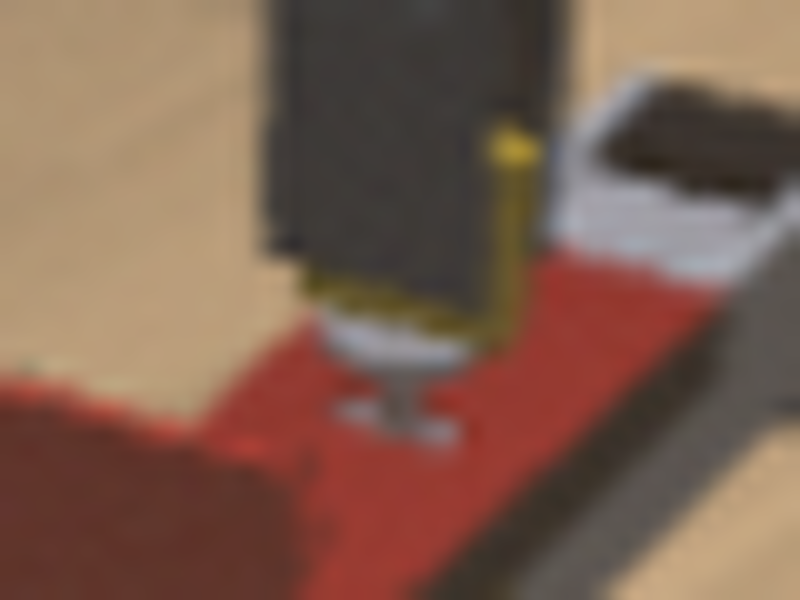

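>>> drive_tool --motion '[[[0.0004, 0, 0], [0, 0, 0]], [[0, 0, -0.0005], [0, 0, 0]], [[0, 0, -0.001], [0, 0, 0]], [[0, 0, -0.001], [0, 0, 0]], [[0, 0, -0.0005], [0, 0, 0]], [[0, 0, 0], [0, 0, 0]], [[0, 0, 0], [0, 0, 0]], [[0, 0, 0], [0, 0, 0]], [[0, 0, 0], [0, 0, 0]], [[0, 0, 0], [0, 0, 0]]]'

```text
time_s: 24.23
ee_pos: [517.8, -149.7, 30.8]
ee_rot: [180.0, 0.0, -81.4]
force: [-0.5, 1.8, -0.8]
gripper_width: 10.0
```

```bash
python3 st.py
```

```text
24.2333 [ 517.78 -149.68   30.77] [179.95   0.01 -81.42] F [-0.53  1.82 -0.82] T [0.41 0.22 0.04] 9.970166566792873
```

>>> drive_tool --motion '[[[0, 0, -0.001], [0, 0, 0]], [[0, 0, -0.001], [0, 0, 0]], [[0, 0, -0.001], [0, 0, 0]], [[0, 0, -0.001], [0, 0, 0]], [[0, 0, -0.001], [0, 0, 0]], [[0, 0, -0.001], [0, 0, 0]], [[0, 0, -0.001], [0, 0, 0]], [[0, 0, 0], [0, 0, 0]], [[0, 0, 0], [0, 0, 0]], [[0, 0, 0], [0, 0, 0]]]'

```text
time_s: 25.07
ee_pos: [518.2, -149.8, 23.8]
ee_rot: [180.0, -0.0, -81.4]
force: [0.0, 0.9, -0.0]
gripper_width: 9.9
```

```bash
python3 st.py
```

```text
25.0667 [ 518.21 -149.82   23.8 ] [179.99  -0.01 -81.42] F [ 0.04  0.86 -0.05] T [ 0.28  0.   -0.04] 9.855465924361631
```

>>> drive_tool --motion '[[[0, 0, -0.0005], [0, 0, 0]], [[0, 0, -0.0005], [0, 0, 0]], [[0, 0, -0.0005], [0, 0, 0]], [[0, 0, -0.0005], [0, 0, 0]], [[0, 0, -0.0003], [0, 0, 0]], [[0, 0, 0], [0, 0, 0]], [[0, 0, 0], [0, 0, 0]], [[0, 0, 0], [0, 0, 0]], [[0, 0, 0], [0, 0, 0]], [[0, 0, 0], [0, 0, 0]]]'

```text
time_s: 25.9
ee_pos: [518.3, -149.8, 21.9]
ee_rot: [-180.0, -0.0, -81.4]
force: [-0.6, 0.8, 3.3]
gripper_width: 9.8
```

```bash
python3 st.py; python3 - <<'E'
from h import *
a=env.grab_frame("side")[:,:,::-1]
cv2.imwrite("pics/s15.png",a)
cv2.imwrite("pics/f15.png",cv2.resize(a[180:210,365:405],(800,600),interpolation=cv2.INTER_CUBIC))
E
```

```text
25.9 [ 518.29 -149.83   21.87] [-179.99   -0.02  -81.42] F [-0.57  0.84  3.31] T [0.26 0.23 0.  ] 9.833940246928993
```

View pics/f15.png

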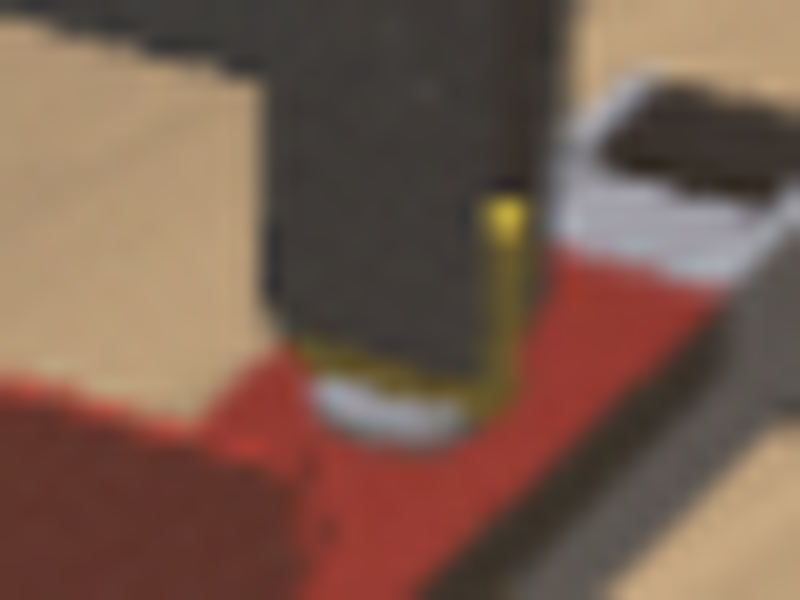

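Collar seated: Fz is 3 N at the predicted height. Now the quarter turn, positive so that joint 6 stays in range.

>>> drive_tool --motion '[[[0, 0, 0], [0, 0, 0.05]], [[0, 0, 0], [0, 0, 0.08]], [[0, 0, 0], [0, 0, 0.08]], [[0, 0, 0], [0, 0, 0.08]], [[0, 0, 0], [0, 0, 0.08]], [[0, 0, 0], [0, 0, 0.08]], [[0, 0, 0], [0, 0, 0.08]], [[0, 0, 0], [0, 0, 0.08]], [[0, 0, 0], [0, 0, 0.08]], [[0, 0, 0], [0, 0, 0]]]'

```text
time_s: 26.78
ee_pos: [517.8, -149.5, 21.7]
ee_rot: [180.0, 0.0, -41.8]
force: [-1.8, 2.3, 4.4]
gripper_width: 9.8
```

```bash
python3 st.py
```

```text
26.7833 [ 517.76 -149.54   21.68] [179.98   0.05 -41.81] F [-1.79  2.29  4.35] T [0.29 0.4  0.04] 9.828375743341653
```

>>> drive_tool --motion '[[[0, 0, 0], [0, 0, 0.098]], [[0, 0, 0], [0, 0, 0.098]], [[0, 0, 0], [0, 0, 0.098]], [[0, 0, 0], [0, 0, 0.098]], [[0, 0, 0], [0, 0, 0.098]], [[0, 0, 0], [0, 0, 0.098]], [[0, 0, 0], [0, 0, 0.098]], [[0, 0, 0], [0, 0, 0.098]], [[0, 0, 0], [0, 0, 0.096]], [[0, 0, 0], [0, 0, 0]]]'

```text
time_s: 27.62
ee_pos: [518.0, -149.6, 21.7]
ee_rot: [-180.0, 0.0, 8.5]
force: [-1.9, 0.6, 4.1]
gripper_width: 9.7
```

```bash
python3 st.py;  python3 - <<'E'
from h import *
a=env.grab_frame("side")[:,:,::-1]
cv2.imwrite("pics/s16.png",a)
cv2.imwrite("pics/f16.png",cv2.resize(a[175:215,358:412],(800,593),interpolation=cv2.INTER_CUBIC))
E
```

```text
27.6167 [ 518.03 -149.62   21.73] [-179.99    0.01    8.52] F [-1.93  0.61  4.06] T [0.34 0.2  0.02] 9.73115616776129
```

View pics/f16.png

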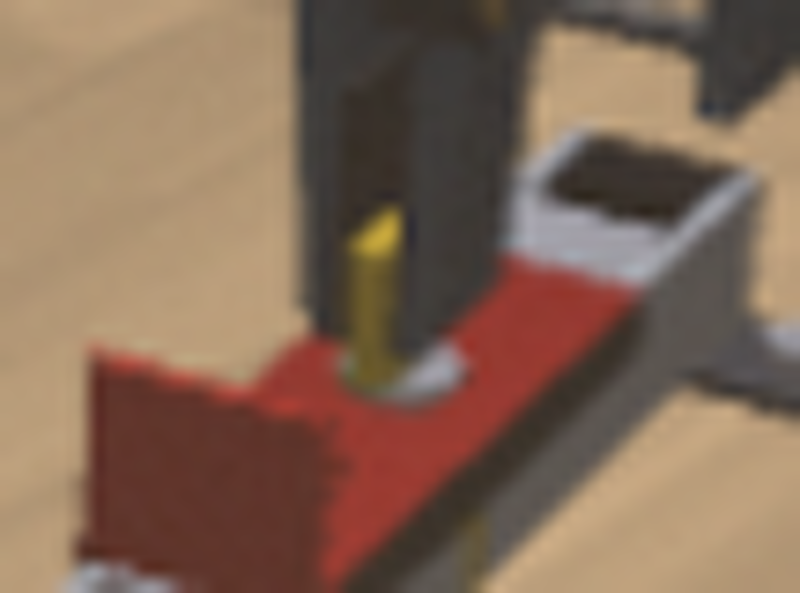

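>>> drive_tool --motion '[[[0, 0, 0.0004], [0, 0, 0]], [[0, 0, 0], [0, 0, 0]], [[0, 0, 0], [0, 0, 0]], [[0, 0, 0], [0, 0, 0]], [[0, 0, 0], [0, 0, 0]], [[0, 0, 0], [0, 0, 0]], [[0, 0, 0], [0, 0, 0]], [[0, 0, 0], [0, 0, 0]], [[0, 0, 0], [0, 0, 0]], [[0, 0, 0], [0, 0, 0]]]' --claw 0.5

```text
time_s: 28.5
ee_pos: [518.2, -149.8, 22.1]
ee_rot: [180.0, -0.0, 8.5]
force: [-0.5, 1.1, 0.1]
gripper_width: 45.8
```

```bash
python3 st.py
```

```text
28.5 [ 518.22 -149.76   22.1 ] [180.    -0.01   8.53] F [-0.53  1.09  0.08] T [-0.03 -0.12 -0.  ] 45.78477535505669
```

Released with zero load. Next I lift straight up and move away for a clear view.

>>> drive_tool --motion '[[[0, 0, 0.005], [0, 0, 0]], [[0, 0, 0.01], [0, 0, 0]], [[0, 0, 0.015], [0, 0, 0]], [[0, 0, 0.02], [0, 0, 0]], [[0, 0, 0.025], [0, 0, 0]], [[0, 0, 0.025], [0, 0, 0]], [[0, 0, 0.025], [0, 0, 0]], [[-0.02, -0.01, 0.02], [0, 0, 0]], [[-0.03, -0.02, 0.01], [0, 0, 0]], [[-0.03, -0.02, 0], [0, 0, 0]]]'

```text
time_s: 29.33
ee_pos: [439.5, -200.7, 180.8]
ee_rot: [179.8, -0.3, 8.7]
force: [0.2, -1.0, -0.2]
gripper_width: 45.6
```

>>> drive_tool --motion '[[[-0.02, -0.03, 0], [0, 0, 0]], [[-0.02, -0.03, 0], [0, 0, 0]], [[-0.02, -0.03, 0], [0, 0, 0]], [[-0.01, -0.03, 0], [0, 0, 0]], [[0, -0.03, 0], [0, 0, 0]], [[0, -0.03, 0], [0, 0, 0]], [[0, -0.02, 0], [0, 0, 0]], [[0, -0.01, 0], [0, 0, 0]], [[0, 0, 0], [0, 0, 0]], [[0, 0, 0], [0, 0, 0]]]'

```text
time_s: 30.17
ee_pos: [368.1, -409.1, 177.3]
ee_rot: [-179.9, -0.0, 8.5]
force: [0.4, 0.1, -0.7]
gripper_width: 45.7
```

```bash
python3 st.py;  python3 - <<'E'
from h import *
a=env.grab_frame("side")[:,:,::-1];b=env.grab_frame("top")[:,:,::-1]
cv2.imwrite("pics/s17.png",a);cv2.imwrite("pics/t17.png",b)
A=cv2.resize(a[170:240,340:420],(400,350),interpolation=cv2.INTER_CUBIC)
B=cv2.resize(b[215:285,335:445],(400,255),interpolation=cv2.INTER_CUBIC)
A2=cv2.resize(a[210:300,215:345],(400,277),interpolation=cv2.INTER_CUBIC)
cv=np.zeros((600,800,3),np.uint8);cv[:350,:400]=A;cv[:255,400:]=B;cv[300:577,400:]=A2;cv2.imwrite("pics/f17.png",cv)
E
```

```text
30.1667 [ 368.11 -409.07  177.3 ] [-179.95   -0.01    8.51] F [ 0.39  0.14 -0.68] T [ 0.05 -0.08  0.  ] 45.65226325707118
```

View pics/f17.png

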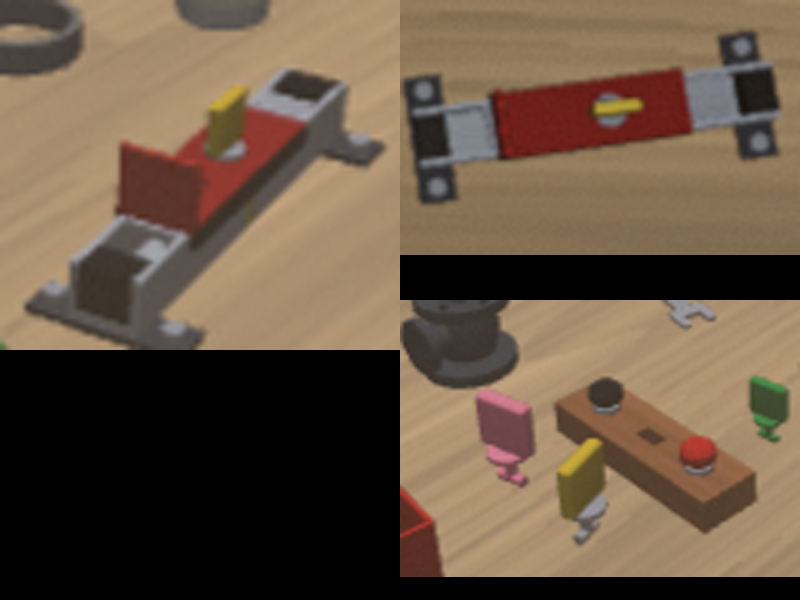

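The last pictures show the collar flat on the plate at top (611,110) and the wing along the rail. The other knobs and screws have not moved. One numeric check, then I hand in.

```bash
python3 - <<'E'
from meas import *
b=cv2.imread("pics/t17.png").astype(np.float32);a=cv2.imread("pics/s17.png").astype(np.float32)
hs=cv2.cvtColor(b.astype(np.uint8),cv2.COLOR_BGR2HSV);m=cv2.inRange(hs,(20,140,110),(32,255,255))[230:260,380:410].astype(float)
c=wc(m,230,380);ys,xs=np.mgrid[230:260,380:410];M=np.cov(np.stack([xs.ravel(),ys.ravel()]),aweights=m.ravel());d=np.linalg.eigh(M)[1][:,1]
v=top.plane(c+6*d,85)-top.plane(c-6*d,85);print("top c",c,top.plane(c,85),"wing dir from y",np.degrees(np.arctan2(-v[0],v[1])))
A=a[180:205,375:395];w=np.clip((A[:,:,2]-A[:,:,0]-85)/40,0,1);w[w<.3]=0;cs=wc(w,180,375);print(cs,tri(cs,c))
E
python3 -c "
from workcell import env
print(env.job_done()); print(env.state()['time_s'])"
```

```text
top c [394.25581395 243.74418605] [ 519.3202675  -148.99629197   85.        ] wing dir from y 8.146285707997672
[384.9169812  192.92955991] (array([ 519.88638916, -151.88727031,   71.10354939]), np.float64(1.6084694520180236))
the job is handed in; nothing more can be done
None
the job is handed in; nothing more can be done
```

The bracket is fastened to the rail and the job is handed in; it reported no verdict. The robot clock stood at about 30 s of the 56 s allowed.

**What I did:** I took the small yellow thumbscrew from the rack's middle slot and lowered its pin through the bracket's slot onto the strip. I then dragged screw and bracket toward −y along the rail until the pin dropped into the strip's slot, at about (518, −150). After sinking it until the collar met the plate, I turned it a quarter turn, released it and withdrew the arm. The forces I read stayed at about 7 N or below.

**Checks that agreed:**
- **Seating:** the collar met the plate at the predicted height, with about 3 N of contact force.
- **Turn:** the screw turned freely, with almost no twisting moment.
- **Release:** the load was zero after I let go.
- **Final pictures:** the wing lies 8.1° from the world y axis, against about 8.6° for the rail. The bracket moved with the screw, and the other knobs and loose screws in view looked unmoved.

**Checks that disagreed or were not made:**
- **Finger height:** the fingertips sat about 37 mm higher than the reported TCP. I confirmed this by closing on empty air, and worked from the pictures and contact instead.
- **First drop:** sinking the screw met about 5 N at first. It went down after a further 1 mm or so along the rail and a 0.4 mm shift across it.
- **Wing height:** the last two-view estimate of the wing's top gave about 71 mm instead of 85 mm. I think this is because the side mask included the wing's face. Seating therefore rests on the collar contact and the pictures.
- **Lock:** I did not tug the screw to test that the pin holds.

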